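Tidy the bandsaw's outfeed shelf

TASK

Tidy the outfeed shelf: stand the three tall mallet-head blanks on it in one neat row, lined up side by side with their long sides together and their narrow ends against the back fence, going from light to dark wood starting at the red end stop (pale, reddish, dark), each snug to its neighbour. Square up the uneven stack of three thin cheeks, which stays on the shelf, so that all its edges line up and its short ends sit flush against the fence. Leave everything else on the bench alone, the short blue-banded reject included, and knock nothing over.

Things in the scene. Friction and masses are not known exactly. Their poses are not given: they have to be found in the camera images.
- shelf: low fixed white-faced shelf, board 150 mm deep (x) by 320 long (y), top 50 mm above the bench. Aluminium back fence along its far (+x) edge, 12 mm thick, 35 mm above the board, front face at x = +63 mm. Red end stop across its -y end, 10 mm thick, 35 mm above the board, inner face at y = -150 mm. Front and +y end open. Origin: centre of the footprint, at bench level
- corner (a point): point on the board's top where the fence's front face meets the end stop's inner face; axes as the shelf's (x towards the fence, y away from the stop along the fence, z up)
- light: pale cream wooden mallet-head blank standing upright on the bench: 56 mm along its x, 36 mm along its y, 90 mm tall, about 0.13 kg, a black mortise mark on its top that runs along x. Origin: centre of the underside. It looks the same turned by half a turn
- red: reddish brown wooden mallet-head blank standing upright on the bench: 56 mm along its x, 36 mm along its y, 90 mm tall, about 0.13 kg, a black mortise mark on its top that runs along x. Origin: centre of the underside. It looks the same turned by half a turn
- dark: very dark brown wooden mallet-head blank standing upright on the bench: 56 mm along its x, 36 mm along its y, 90 mm tall, about 0.13 kg, a black mortise mark on its top that runs along x. Origin: centre of the underside. It looks the same turned by half a turn
- cheek0: bottom one of three loose thin wooden cheeks stacked unevenly on the shelf's +y half: 90 mm along its x (lies across the shelf, roughly at right angles to the fence), 50 mm along its y, 9 mm thick, about 28 g. They slide freely on one another. Origin: centre of the underside
- cheek1: middle one of three loose thin wooden cheeks stacked unevenly on the shelf's +y half: 90 mm along its x (lies across the shelf, roughly at right angles to the fence), 50 mm along its y, 9 mm thick, about 28 g. They slide freely on one another. Origin: centre of the underside
- cheek2: top one of three loose thin wooden cheeks stacked unevenly on the shelf's +y half: 90 mm along its x (lies across the shelf, roughly at right angles to the fence), 50 mm along its y, 9 mm thick, about 28 g. They slide freely on one another. Origin: centre of the underside
- reject: short reject blank, 36 x 56 x 50 mm, pale wood with a blue painted band, standing among the good blanks; not part of the job. Origin: centre of the underside
- glue: bystander: glue bottle, yellow label, orange cap, 56 mm diameter, 160 mm tall
- wax: bystander: round wax tin, 76 mm diameter, 50 mm tall
- brush: bystander: bench brush lying on the bench
- pushstick: bystander: orange flat push stick, about 220 mm long, 12 mm thick
- square: bystander: try square, wooden stock and steel blade, lying flat
- tape: bystander: yellow tape measure, 70 x 36 x 65 mm
Not all that is in view belongs to the job. What is shaped like the cheek1 but yellow is not meant.

How it is judged (in metres and radians):
At the end, for the whole second after the job is handed in: At rest on the shelf: three tall blanks upright, pale, reddish, dark from the stop, gaps up to 8 mm (stop and fence included), square within 7 deg; three cheeks stacked as before, edges within 3.5 mm and 3 deg of each other, ends within 5 mm of the fence and 4 deg of square (x of light in the frame of corner between -0.036 and -0.022 m and z of light in the frame of corner between -0.004 and 0.004 m and angle between each of light, red, dark's own z axis and vertical below 0.06 rad and angle between the x axis of each of light, red, dark and the x axis of shelf, either way round below 0.12 rad and linear speed of each of light, red, dark, cheek0, cheek1, cheek2 below 0.02 m/s and x of red in the frame of corner between -0.036 and -0.022 m and z of red in the frame of corner between -0.004 and 0.004 m and x of dark in the frame of corner between -0.036 and -0.022 m and z of dark in the frame of corner between -0.004 and 0.004 m and y of light in the frame of corner below 0.026 m and y of red in the frame of corner above 0.045 m and horizontal distance between light and red below 0.044 m and y of dark in the frame of corner above 0.081 m and horizontal distance between red and dark below 0.044 m and x of cheek0 in the frame of corner between -0.0505 and -0.04 m and z of cheek0 in the frame of corner between -0.004 and 0.004 m and angle between the x axis of each of cheek0, cheek1, cheek2 and the x axis of shelf, either way round below 0.07 rad and x of cheek1 in the frame of corner between -0.0505 and -0.04 m and z of cheek1 in the frame of corner between 0.005 and 0.013 m and x of cheek2 in the frame of corner between -0.0505 and -0.04 m and z of cheek2 in the frame of corner between 0.014 and 0.022 m and x of cheek1 in the frame of cheek0 between -0.0035 and 0.0035 m and y of cheek1 in the frame of cheek0 between -0.0035 and 0.0035 m and angle between the x axis of cheek0 and the x axis of cheek1, either way round below 0.05 rad and x of cheek2 in the frame of cheek1 between -0.0035 and 0.0035 m and y of cheek2 in the frame of cheek1 between -0.0035 and 0.0035 m and angle between the x axis of each of cheek1, cheek0 and the x axis of cheek2, either way round below 0.05 rad and x of cheek2 in the frame of cheek0 between -0.0035 and 0.0035 m and y of cheek2 in the frame of cheek0 between -0.0035 and 0.0035 m); the robot touches nothing.
It fails at once if a bystander is moved by more than 25 mm (distance of any of reject, glue, wax, brush, pushstick, square, tape from where it was at the start of the episode above 0.025 m).
It fails at once if a tall blank is knocked over (angle between any of light, red, dark's own z axis and vertical above 1.1 rad).
It also fails if it takes over 72 s, if anything falls off the work surface, if the arm or the gripper's body presses on something with over 40 N, if the wrist force passes 120 N, or if a joint passes its speed limit or range.

ROBOT

A 6-joint arm with a two-finger parallel gripper is mounted at the origin on the work surface. World frame = base frame: x ahead of the robot, y to its left, z up, the work surface at z = 0. Lengths are in mm, angles in degrees, forces in N, time in s.
With the tool pointing down it reaches from about 300 to 850 mm from the base axis. Payload 4.2 kg.
Tool frame: the origin (TCP) lies midway between the tips of the shut fingers; the grasp point (between the pads) lies 19 mm behind it; z points along the fingers, y is the line along which they close (so a half turn about z gives the same grasp; the last joint's range is limited). The gripper opens to 91 mm and grips with 3 to 60 N. Pads are 32 mm wide; open, the fingers measure 118 mm over their backs; the gripper's body (76 mm by 178 mm) begins 60 mm behind the grasp point.
Start: joints at [67.552, 18.312, 89.639, -0, 72.044, -1.146], TCP at [208.898, 535.732, 178.176] pointing down, gripper open.
Joint ranges: [-177.97, 177.97], [-48.28, 115.42], [12.27, 149.76], [-77.06, 257.06], [2.81, 150.46], [-146.56, 146.56]. Speed limits (degrees/s): [147.25, 147.25, 180, 180, 180, 180].

INTERFACE

Orientations are given as [roll, pitch, yaw] about the fixed x, y, z axes, in that order (R = Rz(yaw) Ry(pitch) Rx(roll)).
In Python, from workcell import env gives the robot as it stands.
- The arm moves only by the tool send_rows, never from a script. Its argument "steps" is a list that holds one entry, the list of rows, each a list of 5 numbers: the shift along the tool's x, y, z scaled (see below), then the turn about the tool's z scaled (see below), then the opening, from 0 (shut) to 1 (fully open). In form: [[[dx, dy, dz, yaw, fingers], ...]]. A call has 1 to 5 rows; each row shifts and turns the commanded pose from where the row before left it, along the tool's axes as they then stand; what a row does not reach is not made up. The controller multiplies each number of a shift by 0.04 m and each number of a turn by 0.12 rad. A row lasts 1/12 s, in which the tool goes at most 41.7 mm and 7.16 degrees, less where a joint would pass 70% of its speed; a pose out of reach is approached as far as the arm can. A call with a number of a shift or a turn outside -1 to 1 is refused whole. A call with a gripper value outside its range is refused whole. The fingers move at their own pace and stop on an object; "squeeze" is the grip in N (left out, the last holds). Time passes only in rows, so rows that do not move let the fingers close. It gives the time, the measured TCP pose, the force, the opening and the grip force at its end, in the units of the state.
- env.state(): the state, without advancing time (a new reading comes with each control period).
- env.grab_frame(name): name is "scene" or "top" or "wrist"; returns a dict with "pixels" (384x512x3 uint8, red, green, blue), "depth" (384x512 float32, mm along the optical axis (not along the pixel's ray), 0 where there is no reading), "intrinsics" (3x3 intrinsics, pixels), "cam_to_world" (4x4, takes a point from camera to world coordinates). Camera axes: x right, y down, z forward; pixel columns grow to the right and rows downward; lengths in mm; the calibration is good to about 2 mm. A picture is of the moment at which its call begins.
- env.job_done(): hands the job in; it is judged then, once.
The state is a dict: "time_s": time; "qpos": joint angles; "qvel": joint speeds; "effort": joint torques, N m; "ee_pos": TCP position; "ee_rot": TCP orientation; "force": force on the tool from outside, world axes, zero at the start; "torque": the same for the moment, N m; "gripper_width": finger opening in mm; "gripper_force": force on a finger pad.
Only numpy, scipy, OpenCV 4.12 (cv2) and the standard library are available. Lean on these libraries where they do the work, as an engineer would, in place of code of your own. Each camera call takes 0.05 s, during which the arm holds its last target. There are 200 camera calls.

## Working session

There is one attempt and no reset: what is moved stays moved. The work goes in short steps, Python scripts to look and compute and a tool call to move; the robot and the scene stay as the last step left them, time stands still between calls to the robot, and variables do not carry over. Pictures are saved under pics/ and viewed, at most 10 in all, crops included, and the job is handed in when it is done.

Besides the shell and the picture viewer there is one more tool, called after ">>>" by a JSON object that holds its "fn" and its "kwargs", one argument or row to a line. send_rows: Moves the arm, as the interface text tells. Shifts and turns lie within -1 to 1; 1 stands for 0.04 m of shift or 0.12 rad of turn. Its arguments: {"type":"object","properties":{"steps":{"type":"array"},"squeeze":{"type":"number"}},"required":["steps"]}

```bash
mkdir -p pics; ls; cat > h.py <<'E'
import numpy as np, cv2
from workcell import env
def grab(n):
    f=env.grab_frame(n); return f
def save(f,name,crop=None,scale=1):
    im=cv2.cvtColor(f["pixels"],cv2.COLOR_RGB2BGR)
    if crop: x0,y0,x1,y1=crop; im=im[y0:y1,x0:x1]
    if scale!=1: im=cv2.resize(im,None,fx=scale,fy=scale,interpolation=cv2.INTER_CUBIC)
    cv2.imwrite("pics/"+name,im)
def ray(f,uv,z):
    uv=np.atleast_2d(np.asarray(uv,float)); K=np.array(f["intrinsics"]);T=np.array(f["cam_to_world"])
    d=np.c_[uv,np.ones(len(uv))]@np.linalg.inv(K).T@T[:3,:3].T
    o=T[:3,3]; s=(z-o[2])/d[:,2]; return o+d*s[:,None]
def cloud(f):
    K=np.array(f["intrinsics"]);T=np.array(f["cam_to_world"]);D=f["depth"]
    v,u=np.mgrid[:D.shape[0],:D.shape[1]]
    p=np.stack([u,v,np.ones_like(u)],-1)@np.linalg.inv(K).T*D[...,None]
    return p@T[:3,:3].T+T[:3,3]
E
python3 - <<'E'
from h import *
import pickle
for n in ["scene","top"]:
    f=grab(n); save(f,n+"0.png",scale=1.5); pickle.dump(f,open(n+"0.pkl","wb")); print(n,np.round(f["cam_to_world"],3).tolist(),np.round(f["intrinsics"],1).tolist())
print(env.state())
E
```

```text
pics
scene [[0.633, 0.433, -0.642, 1545.729], [0.774, -0.374, 0.51, -731.136], [-0.019, -0.82, -0.572, 961.218], [0.0, 0.0, 0.0, 1.0]] [[487.6, 0.0, 254.2], [0.0, 487.6, 192.1], [0.0, 0.0, 1.0]]
top [[0.008, -0.981, 0.195, 300.746], [-1.0, -0.004, 0.02, 44.213], [-0.018, -0.195, -0.981, 1218.326], [0.0, 0.0, 0.0, 1.0]] [[436.2, 0.0, 258.0], [0.0, 436.2, 189.7], [0.0, 0.0, 1.0]]
{'time_s': 0.1, 'qpos': array([ 6.75513549e+01,  1.83468652e+01,  8.96988217e+01, -2.55059848e-03,
        7.20438648e+01, -1.14505542e+00]), 'qvel': array([ 0.0182972 , -0.21897124, -0.18701075,  0.06120523,  0.021728  ,
       -0.07203876]), 'effort': array([-2.33179062e-04, -4.13336170e+01, -2.32509041e+01,  7.31726387e-02,
        4.22317442e-02, -4.25776363e-05]), 'ee_pos': array([208.71636113, 535.24100234, 177.41958204]), 'ee_rot': array([-1.79910418e+02,  6.35078542e-04,  1.58697199e+02]), 'force': array([ 0.24110112, -0.48675216,  0.22658705]), 'torque': array([ 0.00094417,  0.01799421, -0.00871742]), 'gripper_force': 0.0, 'gripper_width': 91.23396634766522}
```

View pics/top0.png

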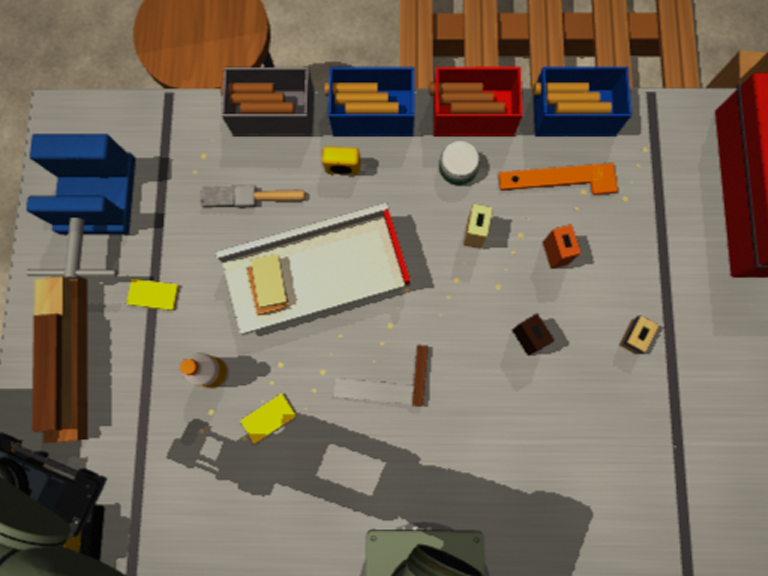

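View pics/scene0.png

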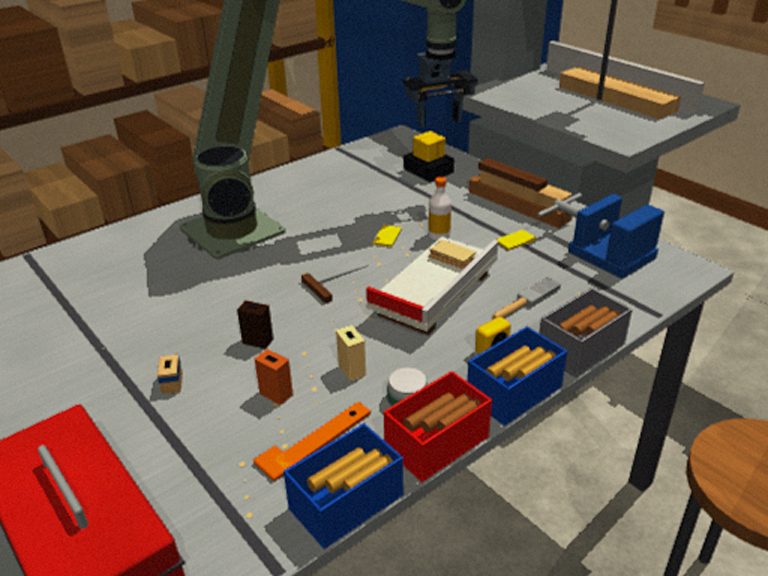

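Top view (768x576 px): pale blank (479,225), reddish (563,245), dark (534,333), banded reject (641,333) – the lookalike for pale. The stack is at (268,282) on the shelf, and the yellow decoys are at (153,295) and (268,418). The red stop is at (396,247), with the fence along the top edge.

```bash
cat >> h.py <<'E'
def rect(P,xy):
    """min-area rect of points P (n,2) mm"""
    (c,(w,h),a)=cv2.minAreaRect(P.astype(np.float32)); 
    if w<h: w,h,a=h,w,a+90
    return np.round([c[0],c[1],w,h,(a+90)%180-90],1)
def comp(mask,seed):
    n,l=cv2.connectedComponents(mask.astype(np.uint8)); y,x=int(seed[1]),int(seed[0])
    w=l[y-4:y+5,x-4:x+5]; w=w[w>0]
    return l==np.bincount(w).argmax() if len(w) else np.zeros(mask.shape,bool)
E
python3 - <<'E'
from h import *
import pickle
f=pickle.load(open("top0.pkl","rb")); C=cloud(f); z=C[...,2]
print("bench z",np.median(z[150:200,300:330]))
for n,(u,v),h in [("light",(319,148),90),("red",(375,163),90),("dark",(354,222),90),("reject",(427,222),50)]:
    m=comp((z>h-12)&(z<h+12)&(f["depth"]>0),(u,v))
    cs,_=cv2.findContours(m.astype(np.uint8),cv2.RETR_EXTERNAL,cv2.CHAIN_APPROX_NONE)
    c=max(cs,key=cv2.contourArea)[:,0]
    print(n,m.sum(),np.median(z[m]),rect(ray(f,c,h),0), "cloud",rect(C[m][:,:2],0))
s=f["pixels"].astype(int)
m=comp((z>76)&(z<96),(200,155)); print("fence",m.sum(),np.median(z[m]),rect(C[m][:,:2],0))
R=(s[...,0]>120)&(s[...,1]<60)&(s[...,2]<60)
m=comp(R&(z>78)&(z<92),(264,165)); print("stop",m.sum(),np.median(z[m]),rect(C[m][:,:2],0))
m=comp((z>42)&(z<56),(230,170)); print("board",m.sum(),np.median(z[m]),rect(C[m][:,:2],0))
for a,b in [(72,84),(63,72.5),(55,63)]:
  m=np.zeros(z.shape,bool); m[165:212,155:200]=((z>a)&(z<b))[165:212,155:200]; m=comp(m,(180,190)) if a==72 else m
  print("chk",a,m.sum(),rect(C[m][:,:2],0) if m.sum() else 0)
save(f,"c1.png",(140,130,280,225),5)
E
```

```text
bench z 0.8956693078928311Traceback (most recent call last):
  File "<stdin>", line 9, in <module>
  File "h.py", line 21, in rect
    (c,(w,h),a)=cv2.minAreaRect(P.astype(np.float32));
                ~~~~~~~~~~~~~~~^^^^^^^^^^^^^^^^^^^^^^
cv2.error: OpenCV(4.12.0) /io/opencv/modules/imgproc/src/convhull.cpp:143: error: (-215:Assertion failed) total >= 0 && (depth == CV_32F || depth == CV_32S) in function 'convexHull'
```

```bash
sed -i 's/cv2.minAreaRect(P.astype/cv2.minAreaRect(np.ascontiguousarray(P[:,:2]).astype/' h.py
cat > m.py <<'E'
from h import *
import pickle
f=pickle.load(open("top0.pkl","rb")); C=cloud(f); z=C[...,2]
print("bench z",np.median(z[150:200,300:330]))
for n,(u,v),h in [("light",(319,148),90),("red",(375,163),90),("dark",(354,222),90),("reject",(427,222),50)]:
    m=comp((z>h-12)&(z<h+12)&(f["depth"]>0),(u,v))
    cs,_=cv2.findContours(m.astype(np.uint8),cv2.RETR_EXTERNAL,cv2.CHAIN_APPROX_NONE)
    c=max(cs,key=cv2.contourArea)[:,0]
    print(n,m.sum(),np.median(z[m]),rect(ray(f,c,h),0), "cloud",rect(C[m][:,:2],0))
s=f["pixels"].astype(int)
m=comp((z>76)&(z<96),(200,155)); print("fence",m.sum(),np.median(z[m]) if m.any() else 0,m.any() and rect(C[m][:,:2],0))
R=(s[...,0]>120)&(s[...,1]<60)&(s[...,2]<60)
m=comp(R&(z>78)&(z<92),(264,165)); print("stop",m.sum(),m.any() and rect(C[m][:,:2],0))
m=comp((z>42)&(z<56),(230,170)); print("board",m.sum(),np.median(z[m]),rect(C[m][:,:2],0))
for a,b in [(72,84),(63,72.5),(55,63)]:
  m=np.zeros(z.shape,bool); m[165:212,155:200]=((z>a)&(z<b))[165:212,155:200]
  print("chk",a,m.sum(),rect(C[m][:,:2],0) if m.sum() else 0)
save(f,"c1.png",(140,130,280,225),5)
E
python3 m.py
```

```text
bench z 0.8956693078928311
light 282 89.96454614672768 [642.6 -98.4  58.7  36.1 -11.8] cloud [644.1 -98.7  57.   36.  -11.4]
red 308 90.15586992502438 [ 604.5 -249.7   57.2   39.8   14.6] cloud [ 606.4 -251.4   56.4   37.8   14.9]
dark 319 90.15927100100271 [ 443.1 -192.1   55.6   39.1   31. ] cloud [ 443.9 -193.5   55.8   37.    30.9]
reject 322 49.882593736587864 [ 446.4 -387.4   58.9   39.2  -29.7] cloud [ 447.  -389.6   58.6   38.1  -31.8]
fence 811 84.98984123635478 [561.7 200.3 319.5 150.4 -73.4]
stop 159 [598.8  51.  134.6   8.5  17. ]
board 4812 50.307358214871556 [554.7 199.4 318.7 140.4 -73. ]
chk 72 655 [547.  287.4 126.3  73.8  27.8]
chk 63 194 [540.8 286.9 127.6  77.   26.3]
chk 55 65 [534.7 286.5 130.1 119.4   6.2]
```

View pics/c1.png

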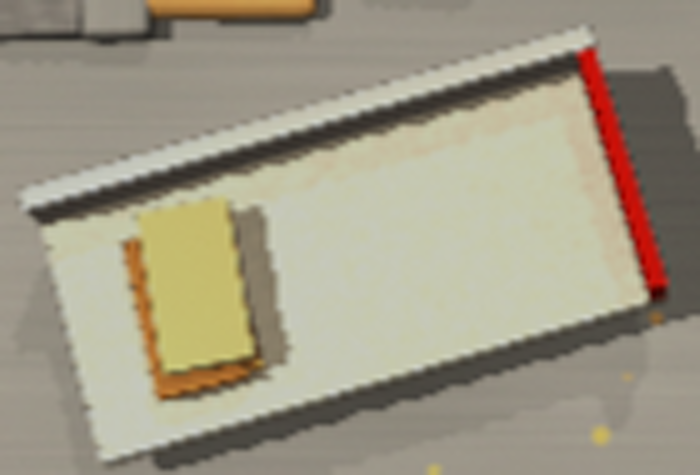

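The crop confirms the scene. The top cheek is pale yellow at crop (195,285), with orange cheeks peeking out left and front. The fence is the upper edge and the red stop is at the right. The blanks are chosen by 90 mm height and colour; the reject is 50 mm tall, so it's excluded.

```bash
cat >> h.py <<'E'
S0=np.array([561.7,200.3]); SY=16.6
def rot(a): a=np.radians(a); return np.array([[np.cos(a),-np.sin(a)],[np.sin(a),np.cos(a)]])
CORNER=S0+rot(SY)@[63,-150]
def toC(P): return (np.asarray(P)[...,:2]-CORNER)@rot(SY)
def toW(p): return CORNER+rot(SY)@np.asarray(p)
def plan(x,y,z,yaw):
    s=env.state(); p=s["ee_pos"]; y0=s["ee_rot"][2]
    dy=(yaw-y0+180)%360-180
    a=np.radians(yaw); tx=np.array([np.cos(a),np.sin(a)]); ty=np.array([np.sin(a),-np.cos(a)])
    d=np.array([x,y])-p[:2]
    print("t",round(s["time_s"],1),"at",p.round(1),round(y0,1),"W",round(s["gripper_width"],1),"| turn",round(-np.radians(dy)/.12,2),"then dx,dy,dz units",np.round([d@tx/40,d@ty/40,(p[2]-z)/40],2))
E
python3 - <<'E'
from h import *
import pickle
f=pickle.load(open("top0.pkl","rb")); C=cloud(f); z=C[...,2]; s=f["pixels"].astype(int)
q=toC(C); reg=(q[...,0]>-135)&(q[...,0]<-3)&(q[...,1]>180)&(q[...,1]<300)
m=reg&(z>56); print("stack ext",np.percentile(q[m],[1,99],axis=0).round(1))
m2=reg&(z>73.5); print("top rect(corner frame)",rect(q[m2],0),np.median(z[m2]))
for a,b in [(64,71),(56,62)]:
    m=reg&(z>a)&(z<b); print(a,m.sum(),np.percentile(q[m],[2,98],axis=0).round(1).tolist())
print("corner",CORNER)
for n,(u,v) in dict(wax=(306,107),glue=(125,244),tape=(227,107)).items():
    k=comp(z>30,(u,v)); print(n,rect(C[k],0),z[k].max())
t=toW([-48,238]); print("stack centre",t); plan(*t,120,196.6)
E
```

```text
stack ext [[-118.9  206.6]
 [  -3.4  268.9]]
top rect(corner frame) [-5.760e+01  2.512e+02  1.090e+02  9.230e+01  1.000e-01] 77.50380548086162
64 151 [[-119.3, 211.4], [-30.6, 268.8]]
56 17 [[-120.5, 195.6], [-10.8, 270.9]]
corner [664.9275773   74.54998098]
wax [554.  -33.7 524.6  74.4  -9. ] 1218.325941678823
glue [353.  224.2 370.7  55.7  82.4] 1218.325941678823
tape [548.2 119.7 512.6  71.2   9.1] 1218.325941678823
stack centre [550.93426229 288.91771206]
t 0.1 at [208.7 535.2 177.4] 158.7 W 91.2 | turn -5.51 then dx,dy,dz units [-6.44 -8.35  1.44]
```

>>> {"fn": "send_rows", "kwargs": {
  "steps": [
    [[0,0,-0.25,-0.92,1],[0,0,-0.25,-0.92,1],[0,0,-0.25,-0.92,1],[0,0,-0.25,-0.92,1],[0,0,-0.25,-0.92,1]]
  ],
  "squeeze": 8
}}

```text
time_s: 0.52
ee_pos: [208.8, 535.4, 228.1]
ee_rot: [-179.9, -0.0, -169.4]
force: [-0.7, -0.2, 0.3]
gripper_width: 91.2
gripper_force: 0.0
```

>>> {"fn": "send_rows", "kwargs": {
  "steps": [
    [[0,0,0,-0.92,1],[0,0,0,0,1]]
  ]
}}

```text
time_s: 0.68
ee_pos: [208.9, 535.8, 228.4]
ee_rot: [180.0, 0.0, -163.2]
force: [0.4, 0.3, -1.3]
gripper_width: 91.2
gripper_force: 0.0
```

```bash
python3 - <<'E'
from h import *
plan(*toW([-70,239]),150,196.6)
E
```

```text
t 0.7 at [208.9 535.8 228.4] -163.2 W 91.2 | turn 0.02 then dx,dy,dz units [-5.88 -8.33  1.96]
```

>>> {"fn": "send_rows", "kwargs": {
  "steps": [
    [[-0.59,-0.83,0,0,1],[-0.59,-0.83,0,0,1],[-0.59,-0.83,0,0,1],[-0.59,-0.83,0,0,1],[-0.59,-0.83,0,0,1]]
  ]
}}

```text
time_s: 1.1
ee_pos: [370.3, 408.9, 227.5]
ee_rot: [-180.0, -0.1, -163.5]
force: [1.2, 0.3, -0.6]
gripper_width: 91.3
gripper_force: 0.0
```

>>> {"fn": "send_rows", "kwargs": {
  "steps": [
    [[-0.59,-0.83,0,0,1],[-0.59,-0.83,0,0,1],[-0.59,-0.83,0,0,1],[-0.59,-0.83,0,0,1],[-0.59,-0.83,0,0,1]]
  ]
}}

```text
time_s: 1.52
ee_pos: [531.1, 283.5, 227.5]
ee_rot: [-180.0, -0.1, -163.5]
force: [-0.3, 0.4, -0.4]
gripper_width: 91.4
gripper_force: 0.0
```

>>> {"fn": "send_rows", "kwargs": {
  "steps": [
    [[0,0,0.5,0,1],[0,0,0.4,0,1],[0,0,0,0,1]]
  ]
}}

```text
time_s: 1.77
ee_pos: [528.4, 283.3, 187.8]
ee_rot: [-179.9, -0.5, -163.6]
force: [-0.1, -0.9, 0.2]
gripper_width: 91.1
gripper_force: 0.0
```

```bash
python3 - <<'E'
from h import *
import pickle
f=grab("wrist"); save(f,"w1.png",scale=1.5); pickle.dump(f,open("w1.pkl","wb"))
C=cloud(f); z=C[...,2]; ok=f["depth"]>0; q=toC(C)
reg=ok&(q[...,0]>-135)&(q[...,0]<-6)&(q[...,1]>190)&(q[...,1]<290)
for a,b in [(74,80),(65,71),(56,62)]:
    m=reg&(z>a)&(z<b); print(a,m.sum(),m.any() and (rect(q[m],0),np.percentile(q[m],[1,99],axis=0).round(1).tolist()))
m=ok&(z>81)&(z<88)&(q[...,0]>-15)&(q[...,0]<30); print("fence",m.sum(),m.any() and (np.percentile(q[m],[1,99],axis=0).round(1).tolist(),rect(q[m],0)))
plan(*toW([-70,239]),53,196.6)
E
```

```text
74 4558 (array([-64.2, 233.3,  90.1,  50. ,  -4.8]), [[-108.4, 207.6], [-20.6, 259.4]])
65 1230 (array([-73.5, 242. ,  89.8,  52.9,  -1.3]), [[-118.0, 221.1], [-29.5, 268.6]])
56 43 (array([-69.8, 236. ,  97.9,  31.7,  10.1]), [[-118.6, 212.7], [-24.2, 259.9]])
fence 610 ([[-1.6, 69.0], [1.9, 309.0]], array([  0.7, 188.1, 244.1,   4.3, -89.5]))
t 1.8 at [528.9 284.2 189.7] -163.5 W 91.3 | turn -0.02 then dx,dy,dz units [-0.01 -0.02  3.42]
```

View pics/w1.png

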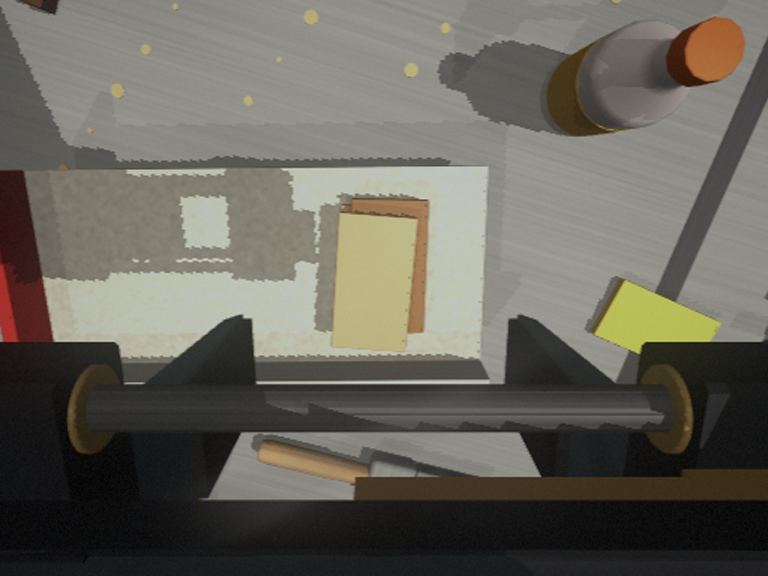

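The wrist view shows the stack at (375,280), well between the open fingers (240 and 515), with the bottle at (620,90) clear. Now I'll descend and squeeze.

>>> {"fn": "send_rows", "kwargs": {
  "steps": [
    [[0,0,0.8,0,1],[0,0,0.8,0,1],[0,0,0.8,0,1],[0,0,0.6,0,1],[0,0,0.2,0,1]]
  ]
}}

```text
time_s: 2.23
ee_pos: [527.8, 284.8, 61.2]
ee_rot: [-179.9, -0.3, -163.4]
force: [-0.2, -1.2, -0.1]
gripper_width: 91.4
gripper_force: 0.0
```

>>> {"fn": "send_rows", "kwargs": {
  "steps": [
    [[0,0,0.15,0,1],[0,0,0.05,0,1],[0,0,0,0,0.8],[0,0,0,0,0.7],[0,0,0,0,0.6]]
  ]
}}

```text
time_s: 2.65
ee_pos: [531.1, 285.8, 57.8]
ee_rot: [180.0, 0.2, -163.4]
force: [0.4, 0.7, 0.0]
gripper_width: 73.8
gripper_force: 0.0
```

>>> {"fn": "send_rows", "kwargs": {
  "steps": [
    [[0,0,0,0,0.57],[0,0,0,0,0.5],[0,0,0,0,0.5],[0,0,0,0,0.5],[0,0,0,0,0.5]]
  ]
}}

```text
time_s: 3.07
ee_pos: [530.1, 285.3, 56.2]
ee_rot: [180.0, 0.0, -163.4]
force: [0.8, -0.3, 0.2]
gripper_width: 45.5
gripper_force: 0.0
```

Width 45.5 is under the 50 mm cheek, with zero grip force. I need to look.

```bash
python3 - <<'E'
from h import *
f=grab("wrist"); save(f,"w2.png",scale=1.5)
print(env.state()["gripper_width"],env.state()["gripper_force"],env.state()["ee_pos"])
E
```

```text
45.80503285647866 0.0 [530.14116279 285.28462005  56.17325081]
```

View pics/w2.png

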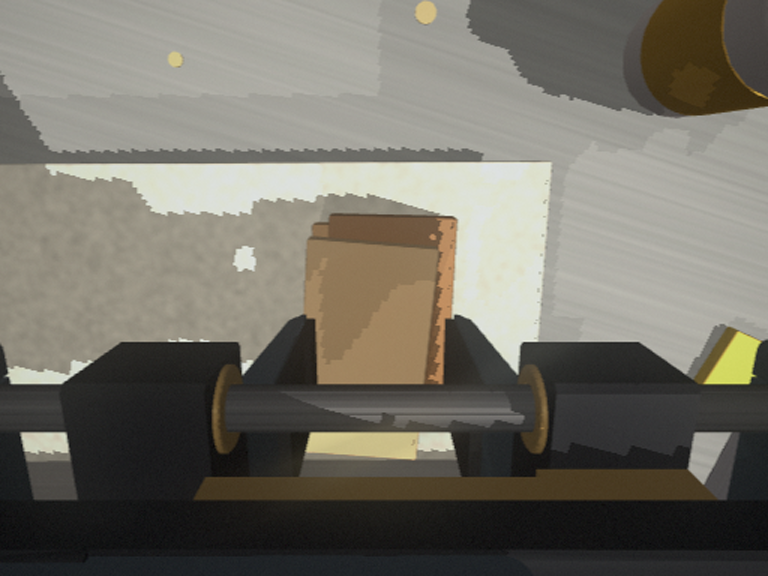

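```bash
python3 - <<'E'
from h import *
f=grab("wrist"); C=cloud(f); z=C[...,2]; ok=f["depth"]>0; q=toC(C)
K=np.array(f["intrinsics"]);T=np.linalg.inv(np.array(f["cam_to_world"]))
s=env.state(); c=toC(s["ee_pos"]); print("tcp corner",c,s["ee_pos"][2])
for sx in (-16,16):
  for sy in (-22.9,22.9):
    for zz in (56,75,95):
      p=np.r_[toW(c+[sx,sy]),zz,1]; k=K@(T@p)[:3]; print(sx,sy,zz,(k[:2]/k[2]*1.5).round())
reg=ok&(q[...,0]>-130)&(q[...,0]<-84)&(q[...,1]>180)&(q[...,1]<300)
for a,b in [(74,80),(65,71),(56,62)]:
    m=reg&(z>a)&(z<b); print(a,m.sum(),m.any() and (np.percentile(q[m],[1,50,99],axis=0).round(1).tolist()))
for v in (190,200,205,212,216,220,224):
  r=[(u*1.5,v*1.5,q[v,u].round(0).tolist(),z[v,u].round(0)) for u in range(185,320,8)]
  if v in(212,220): print(r)
E
```

```text
tcp corner [-68.9954017  240.39924155] 56.13849109654001
-16 -22.9 56 [326. 293.]
-16 -22.9 75 [321. 305.]
-16 -22.9 95 [315. 321.]
-16 22.9 56 [434. 293.]
-16 22.9 75 [440. 305.]
-16 22.9 95 [446. 321.]
16 -22.9 56 [328. 363.]
16 -22.9 75 [324. 381.]
16 -22.9 95 [318. 405.]
16 22.9 56 [432. 363.]
16 22.9 75 [437. 381.]
16 22.9 95 [443. 405.]
74 3799 [[-110.0, 211.6], [-97.0, 235.0], [-84.3, 260.6]]
65 1973 [[-118.5, 220.3], [-111.9, 252.8], [-85.1, 269.1]]
56 131 [[-118.9, 212.5], [-113.2, 216.8], [-109.5, 265.9]]
[(277.5, 318.0, [-72.0, 195.0], np.float64(50.0)), (289.5, 318.0, [-72.0, 200.0], np.float64(49.0)), (301.5, 318.0, [-86.0, 213.0], np.float64(95.0)), (313.5, 318.0, [-85.0, 217.0], np.float64(92.0)), (325.5, 318.0, [-80.0, 219.0], np.float64(75.0)), (337.5, 318.0, [-80.0, 224.0], np.float64(77.0)), (349.5, 318.0, [-80.0, 228.0], np.float64(76.0)), (361.5, 318.0, [-80.0, 233.0], np.float64(75.0)), (373.5, 318.0, [-80.0, 238.0], np.float64(77.0)), (385.5, 318.0, [-80.0, 242.0], np.float64(76.0)), (397.5, 318.0, [-80.0, 247.0], np.float64(75.0)), (409.5, 318.0, [-80.0, 252.0
[... 426 characters left out ...]
313.5, 330.0, [-81.0, 217.0], np.float64(94.0)), (325.5, 330.0, [-75.0, 219.0], np.float64(76.0)), (337.5, 330.0, [-75.0, 224.0], np.float64(75.0)), (349.5, 330.0, [-75.0, 228.0], np.float64(76.0)), (361.5, 330.0, [-75.0, 233.0], np.float64(76.0)), (373.5, 330.0, [-75.0, 238.0], np.float64(76.0)), (385.5, 330.0, [-75.0, 242.0], np.float64(76.0)), (397.5, 330.0, [-75.0, 247.0], np.float64(76.0)), (409.5, 330.0, [-75.0, 252.0], np.float64(76.0)), (421.5, 330.0, [-76.0, 256.0], np.float64(77.0)), (433.5, 330.0, [-72.0, 262.0], np.float64(66.0)), (445.5, 330.0, [-83.0, 263.0], np.float64(99.0)), (457.5, 330.0, [-85.0, 266.0], np.float64(104.0)), (469.5, 330.0, [-87.0, 269.0], np.float64(109.0))]
```

```bash
python3 - <<'E'
from h import *
import pickle
f=pickle.load(open("w1.pkl","rb")); C=cloud(f); z=C[...,2]; q=toC(C); ok=f["depth"]>0
c=toC(np.array([528.9,284.2])); print(c, "cam", toC(np.array(f["cam_to_world"])[:3,3]), f["cam_to_world"][2])
d=q-c
m=ok&(z>175)&(z<330)&(abs(d[...,1])<75)&(abs(d[...,0])<60)
for a in range(180,300,10):
    k=m&(z>=a)&(z<a+10)&(d[...,1]<0)
    if k.sum()>3: print(a-189.7,k.sum(),"x",np.percentile(d[k][:,0],[1,99]).round(1),"y",np.percentile(d[k][:,1],[1,99]).round(1))
f=grab("scene"); s=env.state(); K=np.array(f["intrinsics"]);T=np.linalg.inv(np.array(f["cam_to_world"]))
k=K@(T@np.r_[s["ee_pos"],1])[:3]; u,v=(k[:2]/k[2]).astype(int); print(u,v)
save(f,"s2.png",(u-60,v-60,u+60,v+35),6)
E
```

```text
[-70.46372642 239.77384245] cam [-140.03137313  239.36245749] [-2.16298675e-03  2.43703791e-01 -9.69847299e-01  3.93928808e+02]
30.30000000000001 221 x [-18.4   6.7] y [-54.3 -46.7]
40.30000000000001 331 x [-18.3   3.3] y [-55.2 -46.6]
50.30000000000001 358 x [-18.2  14.7] y [-56.4 -46.7]
60.30000000000001 462 x [-18.2  15.2] y [-57.  -46.5]
70.30000000000001 582 x [-18.2  15.7] y [-57.9 -46.5]
80.30000000000001 1112 x [-18.1  15.8] y [-58.6 -46.4]
90.30000000000001 549 x [-9.6 13.2] y [-50.8 -49.5]
100.30000000000001 667 x [-14.9   5.9] y [-50.6 -49.5]
301 169
```

View pics/s2.png

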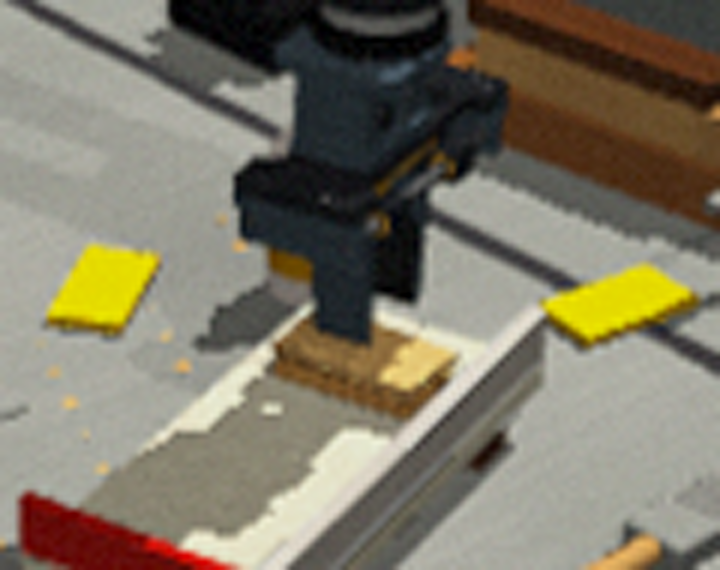

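The scene crop shows the finger tips hovering above the stack at crop (345,335). So the true tips sit about 33 mm above the reported TCP. I'll calibrate that offset.

```bash
python3 - <<'E'
from h import *
import pickle
f=pickle.load(open("w1.pkl","rb")); C=cloud(f); z=C[...,2]; q=toC(C); ok=f["depth"]>0
d=q-np.array([-70.46,239.77])
for sg in (-1,1):
  m=ok&(z>175)&(z<260)&(d[...,1]*sg>40)&(d[...,1]*sg<62)&(abs(d[...,0])<30)
  print(sg,np.sort(z[m])[[0,2,5,10,20,40]]-189.7, np.percentile(abs(d[m][:,1]),[1,5]))
f=grab("wrist"); C=cloud(f); z=C[...,2]; q=toC(C); ok=f["depth"]>0; p=env.state()["ee_pos"]; d=q-toC(p)
for sg in (-1,1):
  m=ok&(z>82)&(z<130)&(d[...,1]*sg>15)&(d[...,1]*sg<40)&(abs(d[...,0])<30)
  print(sg,np.sort(z[m])[[0,2,5,10,20,40]]-p[2], np.percentile(abs(d[m][:,1]),[1,5]))
E
```

```text
-1 [31.59921825 32.16603246 32.26780476 32.90334806 33.63519449 34.35808498] [46.59940803 46.72221395]
1 [31.73262016 31.95766713 32.33485097 32.83670254 33.37230694 34.22824295] [44.03157994 44.18900908]
-1 [33.4844237  34.1872461  35.00359334 35.31153457 36.19047533 37.29809273] [23.3274854  23.40273711]
1 [34.10017334 34.32624372 34.68140089 35.29186502 36.14660158 37.24804789] [22.09391398 22.15992702]
```

>>> {"fn": "send_rows", "kwargs": {
  "steps": [
    [[0,0,0,0,1],[0,0,0,0,1],[0,0,0,0,1],[0,0,0,0,1],[0,0,0,0,1]]
  ]
}}

```text
time_s: 3.68
ee_pos: [530.1, 285.3, 56.2]
ee_rot: [180.0, 0.0, -163.3]
force: [-0.0, 0.6, 0.6]
gripper_width: 76.1
gripper_force: 0.0
```

>>> {"fn": "send_rows", "kwargs": {
  "steps": [
    [[0,0,0,0,1],[0,0,0,0,1],[0,0,0.4,0,1],[0,0,0.3,0,1],[0,0,0.1,0,1]]
  ]
}}

```text
time_s: 4.1
ee_pos: [529.0, 284.7, 22.5]
ee_rot: [-180.0, -0.2, -163.4]
force: [0.2, 0.2, 1.1]
gripper_width: 91.2
gripper_force: 0.0
```

>>> {"fn": "send_rows", "kwargs": {
  "steps": [
    [[0,0,0.05,0,1],[0,0,0,0,1]]
  ]
}}

```text
time_s: 4.27
ee_pos: [530.1, 285.2, 22.0]
ee_rot: [180.0, -0.0, -163.4]
force: [-0.1, -0.4, 0.2]
gripper_width: 91.1
gripper_force: 0.0
```

```bash
cat >> h.py <<'E'
def tips(f):
    C=cloud(f); z=C[...,2]; q=toC(C); s=env.state(); p=s["ee_pos"]; d=q-toC(p); w=s["gripper_width"]/2
    for sg in (-1,1):
        m=(f["depth"]>0)&(z>p[2]+25)&(z<p[2]+70)&(d[...,1]*sg>w-6)&(d[...,1]*sg<w+14)&(d[...,0]>-19.5)&(d[...,0]<-16)
        print("tip",sg,m.sum(),np.sort(z[m])[[0,3,8]].round(1) if m.sum()>9 else 0)
def cheeks(f,xmax=-6):
    C=cloud(f); z=C[...,2]; ok=f["depth"]>0; q=toC(C)
    reg=ok&(q[...,0]>-135)&(q[...,0]<xmax)&(q[...,1]>190)&(q[...,1]<290)
    for a,b in [(74,80),(65,71),(56,62)]:
        m=reg&(z>a)&(z<b); print(a,m.sum(),m.sum()>9 and (rect(q[m],0),np.percentile(q[m],[1,99],axis=0).round(1).tolist()))
E
python3 - <<'E'
from h import *
f=grab("wrist"); tips(f); cheeks(f,-88); print(env.state()["ee_pos"],env.state()["force"])
E
```

```text
tip -1 747 [47.7 48.  48.1]
tip 1 737 [47.5 47.7 47.9]
74 4684 (array([-97.9, 236.5,  50. ,  23.1,  85.4]), [[-110.2, 212.0], [-88.3, 260.9]])
65 2755 (array([-103.6,  241.4,   56.5,   30.1,   88.6]), [[-118.7, 220.3], [-89.0, 269.2]])
56 209 (array([-117.3,  240.1,   58. ,    9.5,  -80.3]), [[-118.9, 212.3], [-108.9, 268.3]])
[530.4499915  285.44149872  22.49454911] [-0.04192268 -0.70470715  0.54145612]
```

>>> {"fn": "send_rows", "kwargs": {
  "steps": [
    [[0,0,0.05,0,0.85],[0,0,0,0,0.75],[0,0,0,0,0.7],[0,0,0,0,0.65],[0,0,0,0,0.6]]
  ]
}}

```text
time_s: 4.73
ee_pos: [530.3, 285.3, 20.4]
ee_rot: [180.0, 0.0, -163.3]
force: [0.2, -0.2, 0.3]
gripper_width: 60.3
gripper_force: 0.1
```

>>> {"fn": "send_rows", "kwargs": {
  "steps": [
    [[0,0,0,0,0.57],[0,0,0,0,0.5],[0,0,0,0,0.5],[0,0,0,0,0.5],[0,0,0,0,0.5]]
  ]
}}

```text
time_s: 5.15
ee_pos: [530.3, 285.2, 20.4]
ee_rot: [-180.0, 0.0, -163.3]
force: [0.1, -1.4, 2.4]
gripper_width: 50.2
gripper_force: 8.0
```

```bash
python3 - <<'E'
from h import *
f=grab("wrist"); cheeks(f,-88); s=env.state();print(s["ee_pos"],s["force"],s["gripper_width"],s["gripper_force"])
E
```

```text
74 5298 (array([-99.9, 239.6,  50.2,  23.7,  90. ]), [[-111.4, 215.3], [-88.3, 264.0]])
65 1614 (array([-114.6,  239.7,   49.9,    7. ,   89.8]), [[-117.9, 215.4], [-111.2, 264.0]])
56 106 (array([-117.9,  239.6,   47.3,    0.3,   89.9]), [[-118.0, 216.6], [-117.7, 262.7]])
[530.3023412  285.16717599  20.36398558] [ 0.71004985 -1.8568898   1.88581321] 50.11949336192211 7.9986070934683084
```

>>> {"fn": "send_rows", "kwargs": {
  "steps": [
    [[0,0,0,0,0.65],[0,0,0,0,0.7],[0,0,0,0,0.7],[0,0,-0.5,0,0.7],[0,0,-0.6,0,0.7]]
  ]
}}

```text
time_s: 5.62
ee_pos: [528.4, 284.6, 62.5]
ee_rot: [-180.0, -0.3, -163.4]
force: [0.2, -0.1, 0.4]
gripper_width: 63.6
gripper_force: 0.0
```

>>> {"fn": "send_rows", "kwargs": {
  "steps": [
    [[0.5,0,0,0,0.2],[0.5,0,0,0,0.2],[0.5,0,0,0,0.2],[0.4,0,0,0,0.2],[0,0,0,0,0.2]]
  ]
}}

```text
time_s: 6.03
ee_pos: [453.8, 262.3, 63.9]
ee_rot: [-180.0, -0.2, -163.3]
force: [-0.1, 0.0, 0.6]
gripper_width: 33.2
gripper_force: 0.0
```

```bash
python3 - <<'E'
from h import *
f=grab("wrist"); cheeks(f,-6); s=env.state();print(s["ee_pos"],toC(s["ee_pos"]),s["force"],s["gripper_width"])
E
```

```text
74 2180 (array([-95.1, 239.5,  49.6,  23.1, -89.7]), [[-106.2, 215.7], [-84.7, 263.3]])
65 0 False
56 0 False
[456.132499   263.22473688  64.24463297] [-146.19085398  240.46160286] [-0.15782502  0.70437751 -0.39717768] 29.32237551782308
```

>>> {"fn": "send_rows", "kwargs": {
  "steps": [
    [[0,0,0.5,0,0.2],[0,0,0.5,0,0.2],[0,0,0.1,0,0.2],[-0.15,0,0,0,0.2],[-0.15,0,0,0,0.2]]
  ]
}}

```text
time_s: 6.5
ee_pos: [470.0, 267.5, 20.5]
ee_rot: [180.0, 0.0, -163.3]
force: [-1.6, -0.6, 0.2]
gripper_width: 18.1
gripper_force: 0.6
```

>>> {"fn": "send_rows", "kwargs": {
  "steps": [
    [[-0.15,0,0,0,0.2],[-0.15,0,0,0,0.2],[-0.1,0,0,0,0.2],[-0.1,0,0,0,0.2],[-0.05,0,0,0,0.2]]
  ]
}}

```text
time_s: 6.92
ee_pos: [490.5, 273.5, 20.5]
ee_rot: [180.0, 0.0, -163.4]
force: [-1.0, -0.5, 1.4]
gripper_width: 18.4
gripper_force: 0.7
```

```bash
python3 - <<'E'
from h import *
s=env.state();print(s["ee_pos"],toC(s["ee_pos"]),s["force"],s["gripper_width"])
E
```

```text
[490.48740052 273.45661843  20.50810419] [-110.34464679  240.4522502 ] [-0.95864093 -0.52248847  1.40343553] 18.432876570403614
```

>>> {"fn": "send_rows", "kwargs": {
  "steps": [
    [[-0.05,0,0,0,0.2],[0,0,0,0,0.2]]
  ]
}}

```text
time_s: 7.08
ee_pos: [492.0, 273.9, 20.2]
ee_rot: [180.0, 0.0, -163.3]
force: [-0.4, 0.0, 0.3]
gripper_width: 18.1
gripper_force: 0.2
```

>>> {"fn": "send_rows", "kwargs": {
  "steps": [
    [[-0.04,0,0,0,0.2],[0,0,0,0,0.2]]
  ]
}}

```text
time_s: 7.25
ee_pos: [491.9, 273.8, 20.1]
ee_rot: [-180.0, -0.2, -163.4]
force: [-5.0, -0.9, 3.6]
gripper_width: 18.5
gripper_force: 2.3
```

>>> {"fn": "send_rows", "kwargs": {
  "steps": [
    [[-0.03,0,0,0,0.2],[0,0,0,0,0.2]]
  ]
}}

```text
time_s: 7.42
ee_pos: [491.9, 273.8, 20.0]
ee_rot: [-180.0, -0.3, -163.3]
force: [-7.2, -1.1, 5.4]
gripper_width: 18.1
gripper_force: 3.7
```

>>> {"fn": "send_rows", "kwargs": {
  "steps": [
    [[0.1,0,0,0,0.2],[0.3,0,0,0,0.2],[0.3,0,-0.4,0,0.4],[0,0,-1,0,0.7],[-0.3,0,-1,0,1]]
  ]
}}

```text
time_s: 7.83
ee_pos: [476.1, 268.7, 115.6]
ee_rot: [-179.9, -0.3, -163.3]
force: [0.5, 1.1, -0.2]
gripper_width: 35.4
gripper_force: 0.0
```

>>> {"fn": "send_rows", "kwargs": {
  "steps": [
    [[-0.5,0,-0.8,0,1],[-0.5,0,-0.6,0,1],[0,0,-0.4,0,1],[0,0,0,0,1],[0,0,0,0,1]]
  ]
}}

```text
time_s: 8.25
ee_pos: [518.0, 281.6, 188.2]
ee_rot: [180.0, 0.1, -163.4]
force: [-0.8, -0.6, -1.0]
gripper_width: 68.7
gripper_force: 0.0
```

```bash
python3 - <<'E'
from h import *
f=grab("wrist"); cheeks(f,-1); s=env.state();print(s["ee_pos"],toC(s["ee_pos"]),s["gripper_width"])
C=cloud(f);q=toC(C);z=C[...,2];m=(f["depth"]>0)&(z>82)&(z<88)&(q[...,0]>-10)&(q[...,0]<30); print("fence",m.sum(),np.percentile(q[m],[1,5,99],axis=0).round(1).tolist())
save(f,"w3.png",scale=1.5)
E
```

```text
74 4177 (array([-4.690e+01,  2.391e+02,  8.780e+01,  5.000e+01,  2.000e-01]), [[-90.5, 214.7], [-4.1, 263.5]])
65 100 (array([-46.1, 245.5,  90.2,  88.8,  -0. ]), [[-91.1, 206.1], [-1.0, 288.4]])
56 81 (array([-46.1, 241. ,  97. ,  90.1,  90. ]), [[-91.2, 194.3], [-1.0, 288.0]])
[516.89387616 281.1413911  186.95375837] [-82.84327491 240.27271841] 72.70257998228143Traceback (most recent call last):
  File "<stdin>", line 3, in <module>
    return _quantile_unchecked(
        a, q, axis, out, overwrite_input, method, keepdims, weights)
    return _ureduce(a,
                    func=_quantile_ureduce_func,
    ...<5 lines>...
                    overwrite_input=overwrite_input,
                    method=method)
    r = func(a, **kwargs)
    result = _quantile(arr,
                       quantiles=q,
    ...<2 lines>...
                       out=out,
                       weights=wgt)
    slices_having_nans = np.isnan(arr[-1, ...])
                                  ~~~^^^^^^^^^
IndexError: index -1 is out of bounds for axis 0 with size 0
```

Stack is flush: front edges at -90.5/-91.1/-91.2, yaw 0.2°. Next is the pale blank; turn first.

>>> {"fn": "send_rows", "kwargs": {
  "steps": [
    [[0,0,-0.3,1,1],[0,0,0,1,1],[0,0,0,1,1],[0,0,0,1,1],[0,0,0,1,1]]
  ]
}}

```text
time_s: 8.72
ee_pos: [516.1, 280.9, 197.8]
ee_rot: [-179.8, -0.1, 161.9]
force: [0.4, 0.0, -0.8]
gripper_width: 91.3
gripper_force: 0.0
```

>>> {"fn": "send_rows", "kwargs": {
  "steps": [
    [[0,0,0,1,1],[0,0,0,1,1],[0,0,0,1,1],[0,0,0,1,1],[0,0,0,1,1]]
  ]
}}

```text
time_s: 9.13
ee_pos: [516.1, 280.9, 197.7]
ee_rot: [-179.8, -0.0, 127.6]
force: [0.3, 0.7, 0.3]
gripper_width: 91.1
gripper_force: 0.0
```

>>> {"fn": "send_rows", "kwargs": {
  "steps": [
    [[0,0,0,1,1],[0,0,0,1,1],[0,0,0,1,1],[0,0,0,1,0.75],[0,0,0,1,0.75]]
  ]
}}

```text
time_s: 9.55
ee_pos: [516.1, 280.9, 197.7]
ee_rot: [-179.8, 0.1, 93.2]
force: [0.2, 0.3, 0.1]
gripper_width: 81.0
gripper_force: 0.0
```

>>> {"fn": "send_rows", "kwargs": {
  "steps": [
    [[0,0,0,1,0.75],[0,0,0,1,0.75],[0,0,0,0.2,0.75],[0,0,0,0,0.75]]
  ]
}}

```text
time_s: 9.88
ee_pos: [516.4, 281.1, 198.4]
ee_rot: [-179.9, 0.1, 78.5]
force: [-0.8, -0.3, 0.7]
gripper_width: 68.1
gripper_force: 0.0
```

```bash
python3 - <<'E'
from h import *
plan(644.1,-98.7,160,78.6)
E
```

```text
t 9.9 at [516.4 281.1 198.4] 78.5 W 68.1 | turn -0.01 then dx,dy,dz units [-8.68  5.    0.96]
```

>>> {"fn": "send_rows", "kwargs": {
  "steps": [
    [[-0.8,0.46,0,0,0.8],[-0.8,0.46,0,0,0.8],[-0.8,0.46,0,0,0.8],[-0.8,0.46,0,0,0.8],[-0.8,0.46,0,0,0.8]]
  ]
}}

```text
time_s: 10.3
ee_pos: [575.1, 104.7, 199.2]
ee_rot: [-179.9, 0.0, 78.6]
force: [0.1, -0.5, -0.2]
gripper_width: 72.8
gripper_force: 0.0
```

>>> {"fn": "send_rows", "kwargs": {
  "steps": [
    [[-0.8,0.46,0,0,0.8],[-0.8,0.46,0,0,0.8],[-0.8,0.46,0,0,0.8],[-0.8,0.46,0,0,0.8],[-0.8,0.46,0,0,0.8]]
  ]
}}

```text
time_s: 10.72
ee_pos: [633.1, -70.7, 199.2]
ee_rot: [-179.9, -0.0, 78.6]
force: [0.1, 0.3, -0.5]
gripper_width: 73.0
gripper_force: 0.0
```

>>> {"fn": "send_rows", "kwargs": {
  "steps": [
    [[-0.68,0.4,0,0,0.8],[0,0,0.6,0,0.8],[0,0,0.4,0,0.8],[0,0,0,0,0.8],[0,0,0,0,0.8]]
  ]
}}

```text
time_s: 11.13
ee_pos: [642.5, -98.7, 158.6]
ee_rot: [-179.8, -0.0, 78.5]
force: [0.4, 0.2, 0.3]
gripper_width: 73.0
gripper_force: 0.0
```

```bash
cat >> h.py <<'E'
def blank(f,x,y,r=50,zb=0):
    C=cloud(f); z=C[...,2]
    m=(f["depth"]>0)&(np.hypot(C[...,0]-x,C[...,1]-y)<r)&(abs(z-zb-90)<4)
    R=rect(C[m],0); print("blank",m.sum(),R,"cols",f["pixels"][m].mean(0).round()); return R
E
python3 - <<'E'
from h import *
f=grab("wrist"); R=blank(f,644,-98.7); save(f,"w3.png",scale=1.5)
plan(R[0],R[1],15,78.6)
E
```

```text
blank 2687 [644.9 -97.5  55.9  36.  -11.3] cols [179. 181. 133.]
t 11.2 at [643.5 -98.6 160.1] 78.5 W 72.9 | turn -0.02 then dx,dy,dz units [0.03 0.03 3.63]
```

View pics/w3.png

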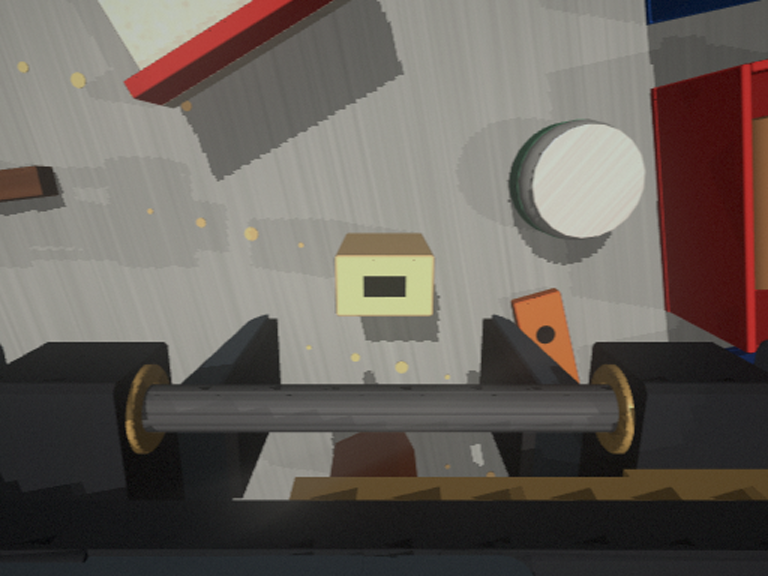

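Pale blank at (385,285), laterally between the fingers (275 and 490). The tin at (590,180) and push stick at (545,330) stay clear. Descend and grip.

>>> {"fn": "send_rows", "kwargs": {
  "steps": [
    [[0.03,0.03,0.8,0,0.8],[0,0,0.8,0,0.8],[0,0,0.8,0,0.8],[0,0,0.7,0,0.8],[0,0,0.4,0,0.8]]
  ]
}}

```text
time_s: 11.6
ee_pos: [644.0, -97.1, 18.2]
ee_rot: [-179.9, 0.0, 78.5]
force: [-0.2, -0.9, 0.2]
gripper_width: 73.3
gripper_force: 0.0
```

>>> {"fn": "send_rows", "kwargs": {
  "steps": [
    [[0,0,0.1,0,0.8],[0,0,0,0,0.7],[0,0,0,0,0.65],[0,0,0,0,0.55],[0,0,0,0,0.55]]
  ],
  "squeeze": 20
}}

```text
time_s: 12.02
ee_pos: [646.5, -97.9, 18.3]
ee_rot: [179.8, -0.0, 78.4]
force: [0.0, 0.8, 3.5]
gripper_width: 55.9
gripper_force: 20.0
```

>>> {"fn": "send_rows", "kwargs": {
  "steps": [
    [[0,0,0,0,0.5],[0,0,0,0,0.5],[0,0,-0.1,0,0.5],[0,0,-0.5,0,0.5],[0,0,-0.8,0,0.5]]
  ]
}}

```text
time_s: 12.43
ee_pos: [641.9, -97.5, 69.2]
ee_rot: [-179.5, 0.0, 78.4]
force: [-0.0, -0.1, -1.7]
gripper_width: 56.2
gripper_force: 20.0
```

>>> {"fn": "send_rows", "kwargs": {
  "steps": [
    [[0,0,-0.8,0,0.5],[0,0,-0.8,0,0.5],[0,0,-0.6,-0.8,0.5],[0,0,-0.3,-0.8,0.5],[0,0,0,-0.8,0.5]]
  ]
}}

```text
time_s: 12.85
ee_pos: [646.8, -98.4, 176.5]
ee_rot: [179.6, 0.1, 95.2]
force: [-0.2, -0.5, -2.4]
gripper_width: 56.1
gripper_force: 20.0
```

```bash
python3 - <<'E'
from h import *
s=env.state(); print(s["force"],s["gripper_force"])
f=grab("wrist"); p=s["ee_pos"]
C=cloud(f); z=C[...,2]; q=C[...,:2]-p[:2]; m=(f["depth"]>0)&(np.hypot(q[...,0],q[...,1])<45)&(z>p[2]+20)&(z<p[2]+110)
h,e=np.histogram(z[m],bins=30); print(h,e.round(0))
plan(*toW([-30,20.5]),160,SY+90)
E
```

```text
[-0.15192433 -0.54178626 -2.40292106] 19.97595727443695
[ 145  139  150  158  173  212  242  247  283  281  327  306  346  370
  403  437 4216 1478  286  282  313  316  337  787  146  138  139  162
  160  190] [197. 200. 203. 206. 209. 212. 215. 218. 221. 224. 227. 230. 233. 236.
 239. 242. 245. 248. 251. 254. 257. 260. 263. 266. 269. 272. 275. 278.
 281. 284. 287.]
t 12.9 at [645.8 -98.2 174.5] 95.3 W 55.9 | turn -1.64 then dx,dy,dz units [4.52 0.94 0.36]
```

>>> {"fn": "send_rows", "kwargs": {
  "steps": [
    [[0,0,0,-0.82,0.5],[0,0,0,-0.82,0.5],[0,0,0,0,0.5],[0.4,0.08,0,0,0.5],[0.7,0.14,0,0,0.5]]
  ]
}}

```text
time_s: 13.32
ee_pos: [640.9, -54.7, 171.3]
ee_rot: [-179.9, 0.0, 105.8]
force: [0.6, 0.4, -0.9]
gripper_width: 56.1
gripper_force: 20.0
```

>>> {"fn": "send_rows", "kwargs": {
  "steps": [
    [[0.7,0.15,0,0,0.5],[0.7,0.15,0,0,0.5],[0.7,0.15,0,0,0.5],[0.7,0.15,0,0,0.5],[0.5,0.1,0,0,0.5]]
  ]
}}

```text
time_s: 13.73
ee_pos: [630.3, 84.6, 171.7]
ee_rot: [-180.0, -0.1, 106.0]
force: [0.4, -0.6, -2.1]
gripper_width: 56.2
gripper_force: 20.0
```

>>> {"fn": "send_rows", "kwargs": {
  "steps": [
    [[0.12,0.02,0.3,0,0.5],[0,0,0.2,0,0.5],[0,0,0,0,0.5],[0,0,0,0,0.5]]
  ]
}}

```text
time_s: 14.07
ee_pos: [630.0, 85.8, 151.2]
ee_rot: [-179.9, -0.0, 106.1]
force: [-0.0, -0.7, -1.1]
gripper_width: 55.9
gripper_force: 20.0
```

```bash
cat >> h.py <<'E'
def held(f):
    p=env.state()["ee_pos"]; C=cloud(f); z=C[...,2]; q=toC(C)
    m=(f["depth"]>0)&(np.hypot(*(C[...,:2]-p[:2]).transpose(2,0,1))<50)&(abs(z-p[2]-73)<5)&(f["pixels"].sum(-1)>60)
    n,l,st,_=cv2.connectedComponentsWithStats(m.astype(np.uint8)); k=1+st[1:,4].argmax(); m=l==k
    print("held corner frame",m.sum(),rect(q[m],0),"top z",np.median(z[m]).round(1),"tcp corner",toC(p).round(1),p[2].round(1))
E
python3 - <<'E'
from h import *
f=grab("wrist"); held(f); plan(*toW([-30,20.5]),68,SY+90)
C=cloud(f);q=toC(C);z=C[...,2];ok=f["depth"]>0; s=f["pixels"].astype(int)
m=ok&(z>82)&(z<88)&(s[...,0]>2*s[...,1]+30)&(q[...,1]<20)&(q[...,0]<0);print("stop top",m.sum(),m.sum()>20 and np.percentile(q[m],[1,99],axis=0).round(1).tolist())
m=ok&(z>82)&(z<88)&(s[...,0]<2*s[...,1])&(abs(q[...,0])<20);print("fence top",m.sum(),m.sum()>20 and np.percentile(q[m],[1,99],axis=0).round(1).tolist())
E
```

```text
held corner frame 3637 [-30.1  33.4  79.1  11.5  -0.5] top z 221.8 tcp corner [-29.8  20.4] 151.9
t 14.1 at [630.6  85.6 151.9] 106.1 W 55.8 | turn -0.08 then dx,dy,dz units [ 0.   -0.01  2.1 ]
stop top 464 [[-136.0, -8.3], [-96.2, 1.1]]
fence top 2986 [[-0.5, 17.2], [11.5, 165.3]]
```

>>> {"fn": "send_rows", "kwargs": {
  "steps": [
    [[0.03,0,0.5,-0.08,0.5],[0,0,0.6,0,0.5],[0,0,0.5,0,0.5],[0,0,0.2,0,0.5],[0,0,0.1,0,0.5]]
  ]
}}

```text
time_s: 14.53
ee_pos: [629.8, 86.5, 74.9]
ee_rot: [-179.9, -0.0, 106.6]
force: [0.6, 0.4, -1.3]
gripper_width: 55.8
gripper_force: 20.0
```

>>> {"fn": "send_rows", "kwargs": {
  "steps": [
    [[0,0,0.1,0,0.5],[0,0,0,0,0.5]]
  ]
}}

```text
time_s: 14.7
ee_pos: [630.9, 87.1, 72.5]
ee_rot: [179.9, 0.0, 106.7]
force: [0.2, 0.3, -0.7]
gripper_width: 55.7
gripper_force: 20.0
```

```bash
python3 - <<'E'
from h import *
plan(*toW([-30,21.5]),67,SY+90); print(env.state()["force"])
f=grab("wrist"); C=cloud(f);q=toC(C);z=C[...,2];s=f["pixels"].astype(int)
m=(f["depth"]>0)&(abs(z-140)<6)&(abs(q[...,0]+30)<24)&(abs(q[...,1]-20)<28); print(m.sum(),rect(q[m],0),np.median(z[m]))
E
```

```text
t 14.7 at [630.9  87.1  72.5] 106.7 W 55.7 | turn 0.01 then dx,dy,dz units [-0.01 -0.02  0.14]
[ 0.21289133  0.28863574 -0.66483424]
5143 [-30.   21.8  48.   36.7  -0.1] 143.04962951842063
```

>>> {"fn": "send_rows", "kwargs": {
  "steps": [
    [[0,0,0.04,0,0.5],[0,0,0.03,0,0.5],[0,0,0,0,0.5]]
  ]
}}

```text
time_s: 15.0
ee_pos: [630.6, 87.4, 69.7]
ee_rot: [180.0, 0.0, 106.7]
force: [-0.1, -1.1, -1.2]
gripper_width: 55.9
gripper_force: 20.0
```

>>> {"fn": "send_rows", "kwargs": {
  "steps": [
    [[0,0,0.02,0,0.5],[0,0,0,0,0.5]]
  ]
}}

```text
time_s: 15.17
ee_pos: [630.4, 87.4, 68.6]
ee_rot: [180.0, -0.0, 106.7]
force: [0.1, 0.1, -0.9]
gripper_width: 56.2
gripper_force: 20.0
```

>>> {"fn": "send_rows", "kwargs": {
  "steps": [
    [[0,0,0.03,0,0.5],[0,0,0,0,0.5]]
  ]
}}

```text
time_s: 15.33
ee_pos: [630.4, 87.4, 68.4]
ee_rot: [180.0, 0.0, 106.7]
force: [-2.8, 0.1, 5.2]
gripper_width: 56.0
gripper_force: 20.0
```

>>> {"fn": "send_rows", "kwargs": {
  "steps": [
    [[0,0,0.02,0,0.5],[0,0,0,0,0.5]]
  ]
}}

```text
time_s: 15.5
ee_pos: [630.4, 87.4, 68.3]
ee_rot: [179.9, 0.0, 106.7]
force: [-3.4, -0.4, 8.6]
gripper_width: 55.5
gripper_force: 20.0
```

>>> {"fn": "send_rows", "kwargs": {
  "steps": [
    [[0,0,0,0,0.7],[0,0,0,0,0.8],[0,0,0,0,0.8],[0,0,-0.3,0,0.8],[0,0,-0.8,0,0.8]]
  ]
}}

```text
time_s: 15.92
ee_pos: [626.9, 86.9, 105.9]
ee_rot: [-179.4, -0.1, 106.7]
force: [-0.2, -0.1, 0.2]
gripper_width: 73.1
gripper_force: 0.0
```

>>> {"fn": "send_rows", "kwargs": {
  "steps": [
    [[0,0,-0.8,0,0.8],[0,0,-0.8,0.26,0.8],[0,0,-0.4,0,0.8],[0,0,0,0,0.8]]
  ]
}}

```text
time_s: 16.25
ee_pos: [633.1, 87.7, 195.2]
ee_rot: [179.5, 0.1, 104.9]
force: [0.8, -0.3, 1.1]
gripper_width: 73.3
gripper_force: 0.0
```

```bash
python3 - <<'E'
from h import *
f=grab("wrist");c=toW([-30,21.5]); R=blank(f,*c,50,50); print(toC(R[:2]))
plan(606.4,-251.4,130,104.9)
E
```

```text
blank 2927 [629.8  86.8  55.7  36.4  16.5] cols [172. 173. 127.]
[-30.16386238  21.77500998]
t 16.3 at [631.6  87.5 192.4] 104.9 W 72.7 | turn 0.01 then dx,dy,dz units [-8.03 -2.79  1.56]
```

>>> {"fn": "send_rows", "kwargs": {
  "steps": [
    [[-0.89,-0.31,0,0,0.8],[-0.89,-0.31,0,0,0.8],[-0.89,-0.31,0,0,0.8],[-0.89,-0.31,0,0,0.8],[-0.89,-0.31,0,0,0.8]]
  ]
}}

```text
time_s: 16.72
ee_pos: [614.9, -101.9, 188.0]
ee_rot: [-179.8, -0.1, 105.0]
force: [-0.2, 0.1, -0.8]
gripper_width: 72.8
gripper_force: 0.0
```

>>> {"fn": "send_rows", "kwargs": {
  "steps": [
    [[-0.89,-0.31,0,0,0.8],[-0.89,-0.31,0,0,0.8],[-0.89,-0.31,0,0,0.8],[-0.89,-0.31,0.4,0,0.8],[0,0,0.4,0,0.8]]
  ]
}}

```text
time_s: 17.13
ee_pos: [603.7, -258.0, 156.2]
ee_rot: [-179.9, 0.2, 104.6]
force: [1.0, 0.7, 0.4]
gripper_width: 72.7
gripper_force: 0.0
```

>>> {"fn": "send_rows", "kwargs": {
  "steps": [
    [[0,0,0,0,0.8],[0,0,0,0,0.8],[0,0,0,0,0.8]]
  ]
}}

```text
time_s: 17.38
ee_pos: [605.1, -250.0, 158.0]
ee_rot: [-180.0, -0.1, 105.0]
force: [0.5, -0.5, 0.2]
gripper_width: 72.9
gripper_force: 0.0
```

```bash
python3 - <<'E'
from h import *
f=grab("wrist"); R=blank(f,606.4,-251.4)
plan(R[0],R[1],17,R[4]+90)
E
```

```text
blank 2682 [ 606.4 -250.7   55.9   36.1   14.9] cols [174. 100.  69.]
t 17.4 at [ 605.6 -249.9  158.8] 105.0 W 72.9 | turn 0.02 then dx,dy,dz units [-0.03  0.01  3.54]
```

>>> {"fn": "send_rows", "kwargs": {
  "steps": [
    [[-0.03,0,0.8,0,0.8],[0,0,0.8,0,0.8],[0,0,0.8,0,0.8],[0,0,0.7,0,0.8],[0,0,0.3,0,0.8]]
  ]
}}

```text
time_s: 17.85
ee_pos: [603.8, -249.9, 19.4]
ee_rot: [-179.8, -0.2, 105.0]
force: [-0.7, 0.5, -0.7]
gripper_width: 72.5
gripper_force: 0.0
```

>>> {"fn": "send_rows", "kwargs": {
  "steps": [
    [[0,0,0.1,0,0.8],[0,0,0,0,0.7],[0,0,0,0,0.65],[0,0,0,0,0.55],[0,0,0,0,0.55]]
  ]
}}

```text
time_s: 18.27
ee_pos: [607.1, -252.6, 20.8]
ee_rot: [179.8, 0.1, 104.9]
force: [1.1, -0.2, 4.3]
gripper_width: 56.2
gripper_force: 20.0
```

>>> {"fn": "send_rows", "kwargs": {
  "steps": [
    [[0,0,0,0,0.5],[0,0,0,0,0.5],[0,0,-0.1,0,0.5],[0,0,-0.5,0,0.5],[0,0,-0.8,0,0.5]]
  ]
}}

```text
time_s: 18.68
ee_pos: [602.3, -251.0, 71.6]
ee_rot: [-179.6, -0.3, 104.9]
force: [-0.2, 0.2, -1.4]
gripper_width: 56.2
gripper_force: 20.0
```

>>> {"fn": "send_rows", "kwargs": {
  "steps": [
    [[0,0,-0.8,0,0.5],[0,0,-0.8,0,0.5],[0,0,-0.8,-0.25,0.5],[0,0,-0.3,0,0.5],[0,0,0,0,0.5]]
  ]
}}

```text
time_s: 19.1
ee_pos: [607.1, -253.1, 187.0]
ee_rot: [179.7, 0.3, 106.6]
force: [0.6, -0.3, -1.9]
gripper_width: 56.0
gripper_force: 20.0
```

```bash
python3 - <<'E'
from h import *
s=env.state(); print(s["force"],s["gripper_force"])
plan(*toW([-30,60.5]),165,SY+90)
E
```

```text
[ 0.57233903 -0.31703303 -1.86899069] 19.992715716362
t 19.1 at [ 607.1 -253.1  187. ] 106.6 W 56.0 | turn 0.01 then dx,dy,dz units [8.95 2.98 0.55]
```

>>> {"fn": "send_rows", "kwargs": {
  "steps": [
    [[0.45,0.15,0,0,0.5],[0.9,0.3,0,0,0.5],[0.9,0.3,0,0,0.5],[0.9,0.3,0,0,0.5],[0.9,0.3,0,0,0.5]]
  ]
}}

```text
time_s: 19.52
ee_pos: [609.2, -80.0, 180.4]
ee_rot: [-179.8, -0.1, 106.6]
force: [0.7, -0.0, -0.5]
gripper_width: 55.9
gripper_force: 20.0
```

>>> {"fn": "send_rows", "kwargs": {
  "steps": [
    [[0.9,0.3,0,0,0.5],[0.9,0.3,0,0,0.5],[0.9,0.3,0,0,0.5],[0.9,0.3,0,0,0.5],[0.8,0.26,0,0,0.5]]
  ]
}}

```text
time_s: 19.93
ee_pos: [614.8, 105.9, 180.5]
ee_rot: [-179.8, -0.0, 106.7]
force: [0.3, -0.1, -0.4]
gripper_width: 56.0
gripper_force: 20.0
```

>>> {"fn": "send_rows", "kwargs": {
  "steps": [
    [[0.5,0.17,0,0,0.5],[0,0,0,0,0.5],[0,0,0,0,0.5]]
  ]
}}

```text
time_s: 20.18
ee_pos: [615.8, 125.7, 180.6]
ee_rot: [-179.8, 0.0, 106.8]
force: [-0.8, -0.9, -1.4]
gripper_width: 55.7
gripper_force: 20.0
```

```bash
cat >> h.py <<'E'
def held(f,zt,x,y):
    C=cloud(f);q=toC(C);z=C[...,2]
    m=(f["depth"]>0)&(abs(z-zt)<7)&(abs(q[...,0]-x)<24)&(abs(q[...,1]-y)<28); print("held",m.sum(),rect(q[m],0),np.median(z[m]).round(1))
E
python3 - <<'E'
from h import *
f=grab("wrist"); s=env.state(); held(f,s["ee_pos"][2]+70,-30,60.5)
plan(*toW([-30,61]),74,SY+90)
E
```

```text
held 4697 [-30.   65.   48.   36.9   0.1] 248.8
t 20.2 at [616.  124.6 180.9] 106.7 W 55.8 | turn 0.01 then dx,dy,dz units [-0.02  0.06  2.67]
```

>>> {"fn": "send_rows", "kwargs": {
  "steps": [
    [[-0.05,0.06,0.2,0,0.5],[0,0,0.2,0,0.5],[0,0,0,0,0.5],[0,0,0,0,0.5]]
  ]
}}

```text
time_s: 20.57
ee_pos: [619.3, 122.6, 165.2]
ee_rot: [-179.9, -0.0, 106.6]
force: [-0.2, 0.1, -1.1]
gripper_width: 56.0
gripper_force: 20.0
```

```bash
python3 - <<'E'
from h import *
f=grab("wrist"); s=env.state(); held(f,s["ee_pos"][2]+70,-30,60.5)
plan(*toW([-30,61]),74,SY+90)
C=cloud(f);q=toC(C);z=C[...,2]
m=(f["depth"]>0)&(abs(z-140)<4)&(q[...,1]<45)&(abs(q[...,0]+30)<40)&(q[...,1]>-5); print(m.sum(), m.sum()>20 and rect(q[m],0))
E
```

```text
held 4683 [-30.   61.2  48.   36.7  -0.1] 233.4
t 20.6 at [619.7 122.9 165.9] 106.6 W 56.0 | turn -0.0 then dx,dy,dz units [ 0.04 -0.01  2.3 ]
0 False
```

>>> {"fn": "send_rows", "kwargs": {
  "steps": [
    [[0,0,0.5,0,0.5],[0,0,0.6,0,0.5],[0,0,0.6,0,0.5],[0,0,0.35,0,0.5],[0,0,0.1,0,0.5]]
  ]
}}

```text
time_s: 21.03
ee_pos: [618.1, 123.1, 77.9]
ee_rot: [-179.7, -0.0, 106.6]
force: [-0.3, 0.3, -1.9]
gripper_width: 55.9
gripper_force: 20.0
```

>>> {"fn": "send_rows", "kwargs": {
  "steps": [
    [[0,0,0.06,0,0.5],[0,0,0.03,0,0.5],[0,0,0,0,0.5]]
  ]
}}

```text
time_s: 21.28
ee_pos: [620.7, 123.8, 78.0]
ee_rot: [179.9, 0.0, 106.6]
force: [-0.0, -0.3, -1.6]
gripper_width: 56.0
gripper_force: 20.0
```

>>> {"fn": "send_rows", "kwargs": {
  "steps": [
    [[0,0,0.03,0,0.5],[0,0,0,0,0.5]]
  ]
}}

```text
time_s: 21.45
ee_pos: [620.4, 123.9, 76.5]
ee_rot: [179.9, 0.0, 106.6]
force: [0.5, 0.5, -0.4]
gripper_width: 55.9
gripper_force: 20.0
```

```bash
python3 - <<'E'
from h import *
f=grab("wrist"); s=env.state(); held(f,s["ee_pos"][2]+70,-30,60.5); print(s["ee_pos"],s["force"])
E
```

```text
held 5015 [-30.   56.4  48.   47.8  -0. ] 144.8
[620.38485545 123.87677142  76.45866123] [ 0.94131259  1.18494541 -0.47529432]
```

>>> {"fn": "send_rows", "kwargs": {
  "steps": [
    [[0,0,0.05,0,0.5],[0,0,0.04,0,0.5],[0,0,0,0,0.5]]
  ]
}}

```text
time_s: 21.75
ee_pos: [619.7, 123.8, 71.7]
ee_rot: [-180.0, -0.0, 106.7]
force: [0.8, 0.2, -1.5]
gripper_width: 56.1
gripper_force: 20.0
```

>>> {"fn": "send_rows", "kwargs": {
  "steps": [
    [[0,0,0.03,0,0.5],[0,0,0,0,0.5]]
  ]
}}

```text
time_s: 21.92
ee_pos: [619.9, 123.8, 70.8]
ee_rot: [180.0, -0.0, 106.7]
force: [-0.3, -0.2, -0.8]
gripper_width: 56.1
gripper_force: 20.0
```

>>> {"fn": "send_rows", "kwargs": {
  "steps": [
    [[0,0,0.02,0,0.5],[0,0,0,0,0.5]]
  ]
}}

```text
time_s: 22.08
ee_pos: [620.0, 123.8, 70.7]
ee_rot: [180.0, -0.0, 106.6]
force: [-1.1, -0.3, 3.9]
gripper_width: 56.1
gripper_force: 20.0
```

>>> {"fn": "send_rows", "kwargs": {
  "steps": [
    [[0,0,0,0,0.7],[0,0,0,0,0.8],[0,0,0,0,0.8],[0,0,-0.3,0,0.8],[0,0,-0.8,0,0.8]]
  ]
}}

```text
time_s: 22.5
ee_pos: [616.5, 123.1, 109.7]
ee_rot: [-179.4, -0.1, 106.7]
force: [-0.1, 0.1, -0.3]
gripper_width: 73.1
gripper_force: 0.0
```

>>> {"fn": "send_rows", "kwargs": {
  "steps": [
    [[0,0,-0.8,-0.7,0.8],[0,0,-0.8,-0.7,0.8],[0,0,-0.4,-0.68,0.8],[0,0,0,0,0.8],[0,0,0,0,0.8]]
  ]
}}

```text
time_s: 22.92
ee_pos: [620.2, 123.8, 194.6]
ee_rot: [179.9, 0.0, 120.9]
force: [-0.3, 0.3, -0.1]
gripper_width: 73.0
gripper_force: 0.0
```

```bash
python3 - <<'E'
from h import *
f=grab("wrist")
C=cloud(f);q=toC(C);z=C[...,2];s=f["pixels"].astype(int); m=(f["depth"]>0)&(abs(z-140)<4)&(q[...,1]>-10)&(q[...,1]<90)&(abs(q[...,0]+30)<40)
r=s[...,1]<.75*s[...,0]
for n,k in (("red",m&r),("light",m&~r)): 
    k=cv2.morphologyEx(k.astype(np.uint8),cv2.MORPH_OPEN,np.ones((5,5)))>0; print(n,k.sum(),rect(q[k],0))
plan(443.9,-193.5,160,120.9)
E
```

```text
red 2512 [-29.   62.2  55.4  35.9  -0.4]
light 2840 [-30.1  35.9  64.3  55.8 -89.9]
t 23.0 at [619.3 123.6 193.1] 120.9 W 73.0 | turn -0.01 then dx,dy,dz units [-4.55 -7.83  0.83]
```

>>> {"fn": "send_rows", "kwargs": {
  "steps": [
    [[-0.46,-0.78,0,0,0.8],[-0.46,-0.78,0,0,0.8],[-0.46,-0.78,0,0,0.8],[-0.46,-0.78,0,0,0.8],[-0.46,-0.78,0,0,0.8]]
  ]
}}

```text
time_s: 23.38
ee_pos: [531.1, -36.4, 191.7]
ee_rot: [-179.8, -0.1, 120.9]
force: [1.3, -0.5, 0.3]
gripper_width: 73.0
gripper_force: 0.0
```

>>> {"fn": "send_rows", "kwargs": {
  "steps": [
    [[-0.46,-0.78,0,0,0.8],[-0.46,-0.78,0,0,0.8],[-0.46,-0.78,0,0,0.8],[-0.46,-0.78,0.3,0,0.8],[-0.41,-0.81,0.4,0,0.8]]
  ]
}}

```text
time_s: 23.8
ee_pos: [443.9, -194.8, 165.0]
ee_rot: [180.0, 0.0, 120.9]
force: [0.4, -1.6, -0.7]
gripper_width: 73.2
gripper_force: 0.0
```

>>> {"fn": "send_rows", "kwargs": {
  "steps": [
    [[0,0,0.1,0,0.8],[0,0,0,0,0.8],[0,0,0,0,0.8],[0,0,0,0,0.8]]
  ]
}}

```text
time_s: 24.13
ee_pos: [445.5, -192.5, 161.8]
ee_rot: [180.0, -0.0, 121.0]
force: [0.5, 1.1, 0.2]
gripper_width: 73.1
gripper_force: 0.0
```

```bash
python3 - <<'E'
from h import *
f=grab("wrist"); R=blank(f,443.9,-193.5)
plan(R[0],R[1],20,R[4]+90)
E
```

```text
blank 2634 [ 444.1 -193.    56.1   36.2   31. ] cols [61. 48. 42.]
t 24.2 at [ 445.7 -192.4  162.1] 121.0 W 72.8 | turn 0.0 then dx,dy,dz units [ 0.01 -0.04  3.55]
```

>>> {"fn": "send_rows", "kwargs": {
  "steps": [
    [[0.01,-0.04,0.8,0,0.8],[0,0,0.8,0,0.8],[0,0,0.8,0,0.8],[0,0,0.7,0,0.8],[0,0,0.35,0,0.8]]
  ]
}}

```text
time_s: 24.6
ee_pos: [442.3, -191.9, 21.3]
ee_rot: [-179.9, -0.2, 121.1]
force: [-0.4, -0.3, -1.0]
gripper_width: 72.7
gripper_force: 0.0
```

>>> {"fn": "send_rows", "kwargs": {
  "steps": [
    [[0,0,0.1,0,0.8],[0,0,0,0,0.8],[0,0,0,0,0.7],[0,0,0,0,0.6],[0,0,0,0,0.55]]
  ]
}}

```text
time_s: 25.02
ee_pos: [444.6, -194.2, 21.4]
ee_rot: [179.9, 0.1, 121.0]
force: [1.4, 1.0, -0.2]
gripper_width: 56.0
gripper_force: 13.4
```

>>> {"fn": "send_rows", "kwargs": {
  "steps": [
    [[0,0,0,0,0.5],[0,0,0,0,0.5],[0,0,-0.1,0,0.5],[0,0,-0.5,0,0.5],[0,0,-0.8,0,0.5]]
  ]
}}

```text
time_s: 25.43
ee_pos: [440.2, -192.7, 74.1]
ee_rot: [-179.7, -0.4, 121.0]
force: [0.5, -0.3, -2.3]
gripper_width: 56.0
gripper_force: 20.0
```

>>> {"fn": "send_rows", "kwargs": {
  "steps": [
    [[0,0,-0.8,0,0.5],[0,0,-0.8,0.7,0.5],[0,0,-0.8,0.7,0.5],[0,0,-0.3,0.69,0.5],[0,0,0,0,0.5]]
  ]
}}

```text
time_s: 25.85
ee_pos: [444.9, -194.8, 187.5]
ee_rot: [179.7, 0.3, 106.5]
force: [0.3, 0.2, -0.2]
gripper_width: 56.0
gripper_force: 20.0
```

```bash
python3 - <<'E'
from h import *
s=env.state(); print(s["force"],s["gripper_force"])
plan(*toW([-29.5,104]),165,SY+90)
E
```

```text
[ 0.28496887  0.19958714 -0.23684313] 19.98353272676468
t 25.9 at [ 444.9 -194.8  187.5] 106.5 W 56.0 | turn -0.02 then dx,dy,dz units [7.48 6.46 0.56]
```

>>> {"fn": "send_rows", "kwargs": {
  "steps": [
    [[0.35,0.3,0,0,0.5],[0.7,0.6,0,0,0.5],[0.7,0.6,0,0,0.5],[0.7,0.6,0,0,0.5],[0.7,0.6,0,0,0.5]]
  ]
}}

```text
time_s: 26.27
ee_pos: [509.8, -40.9, 182.2]
ee_rot: [-179.8, -0.1, 106.7]
force: [0.5, -0.0, -1.4]
gripper_width: 55.8
gripper_force: 20.0
```

>>> {"fn": "send_rows", "kwargs": {
  "steps": [
    [[0.7,0.6,0,0,0.5],[0.7,0.6,0,0,0.5],[0.7,0.6,0,0,0.5],[0.7,0.6,0,0,0.5],[0.7,0.6,0,0,0.5]]
  ]
}}

```text
time_s: 26.68
ee_pos: [585.0, 127.5, 181.9]
ee_rot: [-179.8, -0.0, 106.7]
force: [0.8, -1.2, -1.1]
gripper_width: 55.8
gripper_force: 20.0
```

>>> {"fn": "send_rows", "kwargs": {
  "steps": [
    [[0.7,0.6,0,0,0.5],[0.13,0.16,0.4,0,0.5],[0,0,0,0,0.5],[0,0,0,0,0.5]]
  ]
}}

```text
time_s: 27.02
ee_pos: [603.6, 166.2, 165.1]
ee_rot: [-179.6, 0.0, 106.7]
force: [-0.2, -0.6, -1.6]
gripper_width: 56.0
gripper_force: 20.0
```

```bash
python3 - <<'E'
from h import *
f=grab("wrist"); s=env.state(); held(f,s["ee_pos"][2]+68,-30,103)
plan(*toW([-29.5,103]),78,SY+90)
E
```

```text
held 4632 [-30.  107.1  48.   36.4  -0.2] 232.7
t 27.1 at [604.2 165.7 166.4] 106.6 W 55.9 | turn 0.01 then dx,dy,dz units [-0.04  0.07  2.21]
```

>>> {"fn": "send_rows", "kwargs": {
  "steps": [
    [[-0.1,0.07,0.4,0,0.5],[0,0,0.6,0,0.5],[0,0,0.6,0,0.5],[0,0,0.4,0,0.5],[0,0,0.15,0,0.5]]
  ]
}}

```text
time_s: 27.48
ee_pos: [610.4, 161.8, 86.6]
ee_rot: [179.7, 0.1, 106.5]
force: [-8.6, -3.4, 30.6]
gripper_width: 56.1
gripper_force: 20.0
```

>>> {"fn": "send_rows", "kwargs": {
  "steps": [
    [[0,0,0.1,0,0.5],[0,0,0.04,0,0.5],[0,0,0,0,0.5]]
  ]
}}

```text
time_s: 27.73
ee_pos: [610.5, 161.8, 83.6]
ee_rot: [179.6, 0.1, 106.5]
force: [-7.5, -2.0, 24.8]
gripper_width: 56.1
gripper_force: 20.0
```

>>> {"fn": "send_rows", "kwargs": {
  "steps": [
    [[0,0,0.03,0,0.5],[0,0,0,0,0.5]]
  ]
}}

```text
time_s: 27.9
ee_pos: [610.5, 161.8, 83.1]
ee_rot: [179.6, 0.1, 106.5]
force: [-9.3, -3.0, 28.6]
gripper_width: 55.8
gripper_force: 20.0
```

>>> {"fn": "send_rows", "kwargs": {
  "steps": [
    [[0,0,-0.2,0,0.5],[0,0,-0.5,0,0.5],[0,0,-0.5,0,0.5],[0,0,-0.6,0,0.5],[0,0,-0.5,0,0.5]]
  ]
}}

```text
time_s: 28.32
ee_pos: [609.1, 161.9, 169.4]
ee_rot: [179.9, 0.0, 106.5]
force: [0.4, -0.5, -1.2]
gripper_width: 56.1
gripper_force: 20.0
```

>>> {"fn": "send_rows", "kwargs": {
  "steps": [
    [[0,0,0,0,0.5],[0,0,0,0,0.5]]
  ]
}}

```text
time_s: 28.48
ee_pos: [609.7, 162.5, 168.4]
ee_rot: [179.9, 0.0, 106.5]
force: [-0.0, -0.2, -2.0]
gripper_width: 55.8
gripper_force: 20.0
```

```bash
python3 - <<'E'
from h import *
f=grab("wrist"); s=env.state(); print(s["force"],toC(s["ee_pos"]),s["ee_pos"][2])
plan(*toW([-29.5,103]),78,SY+90)
C=cloud(f);q=toC(C);z=C[...,2]
m=(f["depth"]>0)&(abs(q[...,0]+30)<24)&(abs(q[...,1]-103)<32)&(z>180)&(z<250)
h,e=np.histogram(z[m],14);print(h,e.round())
m=(f["depth"]>0)&(z>130)&(z<150)&(q[...,1]<88); print(m.sum(), m.sum()>30 and rect(q[m],0))
save(f,"w5.png",scale=1.5); f=grab("scene"); save(f,"s5.png",(200,90,350,220),5)
E
```

```text
[-0.51057415 -0.07474314 -0.97375185] [-28.78570359 100.34990756] 166.7791881440091
t 28.5 at [608.7 162.5 166.8] 106.5 W 56.1 | turn -0.01 then dx,dy,dz units [ 0.07 -0.02  2.22]
[194 191 210 228 251 270 284 310 350 378 426 452 518 560] [180. 185. 190. 195. 200. 205. 210. 215. 220. 225. 230. 235. 240. 245.
 250.]
0 False
```

View pics/s5.png

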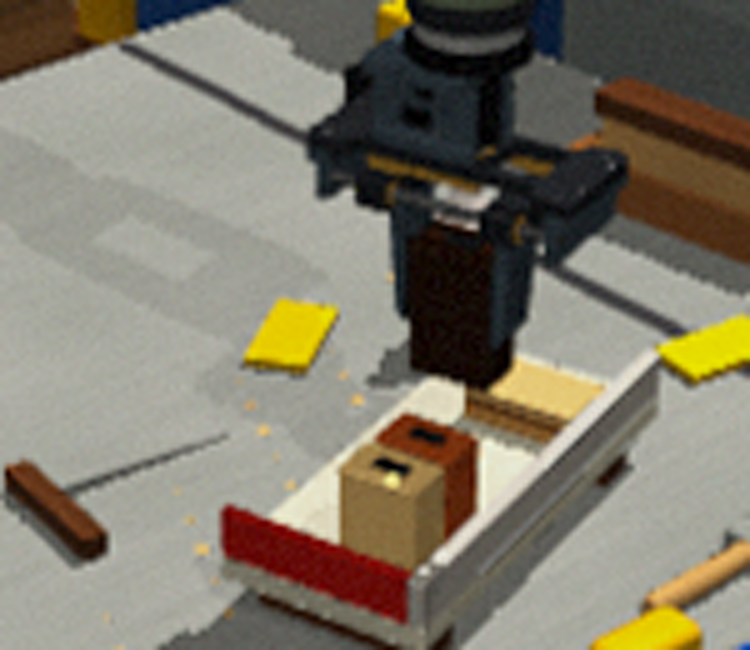

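The scene crop shows pale (395,500) and reddish (430,480) standing fine. The dark blank is still held at (460,300) but slipped up in the grip after touching the fence top. I'll set it down on open board, re-grip higher, then place it further from the fence.

```bash
python3 - <<'E'
from h import *
f=grab("wrist"); s=env.state(); p=s["ee_pos"]; d=toC(cloud(f))-toC(p); z=cloud(f)[...,2]-p[2]; ok=f["depth"]>0
m=ok&(abs(d[...,0])<22)&(d[...,1]<20)&(d[...,1]>-45)&(z>20)&(z<130)&(f["pixels"].sum(-1)<330)
h,e=np.histogram(z[m],22);print(h,e.round())
for a in range(60,115,5):
    k=m&(z>=a)&(z<a+5); print(a,k.sum(),k.sum()>5 and np.percentile(d[k],[2,98],axis=0).round().tolist())
plan(*toW([-72,140]),130,SY+90)
E
```

```text
[ 128  117  145  143  139  167  168  164  182  212  212  218  236  252
  276  290  307  320  362  373  485 4213] [20. 23. 27. 30. 33. 36. 40. 43. 46. 50. 53. 56. 60. 63. 66. 69. 73. 76.
 79. 83. 86. 89. 92.]
60 362 [[-21.0, 19.0], [21.0, 19.0]]
65 423 [[-21.0, 18.0], [21.0, 19.0]]
70 435 [[-21.0, 18.0], [21.0, 19.0]]
75 499 [[-21.0, 18.0], [21.0, 19.0]]
80 559 [[-21.0, 18.0], [21.0, 19.0]]
85 1367 [[-21.0, -10.0], [21.0, 19.0]]
90 3431 [[-21.0, -10.0], [21.0, 18.0]]
95 0 False
100 0 False
105 0 False
110 0 False
t 28.6 at [608.1 162.8 165.4] 106.6 W 56.3 | turn -0.01 then dx,dy,dz units [ 0.98 -1.07  0.88]
```

>>> {"fn": "send_rows", "kwargs": {
  "steps": [
    [[0.5,-0.54,0,0,0.5],[0.48,-0.53,0,0,0.5],[0,0,0.6,0,0.5],[0,0,0.7,0,0.5],[0,0,0.7,0,0.5]]
  ]
}}

```text
time_s: 29.05
ee_pos: [556.2, 189.0, 85.7]
ee_rot: [-180.0, 0.0, 106.6]
force: [0.3, 0.1, -1.8]
gripper_width: 56.0
gripper_force: 20.0
```

>>> {"fn": "send_rows", "kwargs": {
  "steps": [
    [[0,0,0.4,0,0.5],[0,0,0.2,0,0.5],[0,0,0.1,0,0.5],[0,0,0,0,0.5]]
  ]
}}

```text
time_s: 29.38
ee_pos: [556.7, 188.7, 58.2]
ee_rot: [-179.9, -0.0, 106.6]
force: [0.3, 0.1, -1.4]
gripper_width: 56.1
gripper_force: 20.0
```

```bash
python3 - <<'E'
from h import *
plan(*toW([-72,140]),50,SY+90); s=env.state(); print(s["force"],toC(s["ee_pos"]))
E
```

```text
t 29.4 at [556.7 188.7  58.2] 106.6 W 56.1 | turn -0.0 then dx,dy,dz units [-0.01 -0.02  0.21]
[ 0.31615955  0.13598241 -1.4471326 ] [-71.08064561 140.32621573]
```

>>> {"fn": "send_rows", "kwargs": {
  "steps": [
    [[0,0,0.08,0,0.5],[0,0,0.05,0,0.5],[0,0,0,0,0.5]]
  ]
}}

```text
time_s: 29.63
ee_pos: [557.5, 189.0, 54.5]
ee_rot: [179.9, -0.0, 106.6]
force: [0.1, 0.4, -1.7]
gripper_width: 55.5
gripper_force: 20.0
```

>>> {"fn": "send_rows", "kwargs": {
  "steps": [
    [[0,0,0.05,0,0.5],[0,0,0,0,0.5]]
  ]
}}

```text
time_s: 29.8
ee_pos: [557.3, 189.0, 52.3]
ee_rot: [180.0, -0.0, 106.6]
force: [0.4, -0.1, -2.0]
gripper_width: 55.8
gripper_force: 20.0
```

>>> {"fn": "send_rows", "kwargs": {
  "steps": [
    [[0,0,0.04,0,0.5],[0,0,0,0,0.5]]
  ]
}}

```text
time_s: 29.97
ee_pos: [557.1, 188.9, 50.4]
ee_rot: [-180.0, -0.0, 106.6]
force: [0.0, 0.4, -0.7]
gripper_width: 56.3
gripper_force: 20.0
```

>>> {"fn": "send_rows", "kwargs": {
  "steps": [
    [[0,0,0.04,0,0.5],[0,0,0,0,0.5]]
  ]
}}

```text
time_s: 30.13
ee_pos: [557.5, 189.0, 49.1]
ee_rot: [180.0, -0.0, 106.6]
force: [0.5, 0.5, -1.0]
gripper_width: 55.7
gripper_force: 20.0
```

>>> {"fn": "send_rows", "kwargs": {
  "steps": [
    [[0,0,0.03,0,0.5],[0,0,0,0,0.5]]
  ]
}}

```text
time_s: 30.3
ee_pos: [557.5, 189.0, 49.0]
ee_rot: [179.9, -0.0, 106.6]
force: [-2.2, -0.4, 6.2]
gripper_width: 56.0
gripper_force: 20.0
```

>>> {"fn": "send_rows", "kwargs": {
  "steps": [
    [[0,0,0,0,0.7],[0,0,0,0,0.75],[0,0,0,0,0.75],[0,0,-0.4,0,0.75],[0,0,-0.2,0,0.75]]
  ]
}}

```text
time_s: 30.72
ee_pos: [557.5, 189.1, 72.2]
ee_rot: [180.0, -0.0, 106.6]
force: [0.4, -0.3, -0.0]
gripper_width: 68.4
gripper_force: 0.0
```

>>> {"fn": "send_rows", "kwargs": {
  "steps": [
    [[0,0,0,0,0.75],[0,0,0,0,0.75]]
  ]
}}

```text
time_s: 30.88
ee_pos: [557.6, 189.1, 72.0]
ee_rot: [179.9, -0.0, 106.6]
force: [-0.6, 0.0, -0.4]
gripper_width: 68.1
gripper_force: 0.0
```

```bash
python3 - <<'E'
from h import *
s=env.state(); p=s["ee_pos"]; print(toC(p),p[2])
f=grab("wrist"); C=cloud(f); q=toC(C); z=C[...,2]
m=(f["depth"]>0)&(abs(z-140)<4)&(abs(q[...,0]+72)<35)&(abs(q[...,1]-140)<30); print(m.sum(),rect(q[m],0),np.median(z[m]))
k=(f["depth"]>0)&(z>78)&(z<82.5)&(abs(q[...,0]-2)<15); print("fence side edge",k.sum())
E
```

```text
[-70.10918637 140.39380106] 72.01802464945153
5234 [-74.5 142.6  64.6  36.5   0.6] 138.92885526795305
fence side edge 705
```

>>> {"fn": "send_rows", "kwargs": {
  "steps": [
    [[0.05,0,0,0,0.75],[0,0,0,0,0.6],[0,0,0,0,0.55],[0,0,0,0,0.5],[0,0,0,0,0.5]]
  ]
}}

```text
time_s: 31.35
ee_pos: [556.3, 190.8, 71.2]
ee_rot: [-179.9, -0.0, 106.6]
force: [-0.8, 0.4, -2.1]
gripper_width: 56.0
gripper_force: 20.0
```

>>> {"fn": "send_rows", "kwargs": {
  "steps": [
    [[0,0,0,0,0.5],[0,0,-0.1,0,0.5],[0,0,-0.15,0,0.5],[0,0.2,0,0,0.5],[0,0.25,0,0,0.5]]
  ]
}}

```text
time_s: 31.77
ee_pos: [574.7, 196.2, 82.6]
ee_rot: [179.9, -0.0, 106.6]
force: [0.2, 0.6, -1.1]
gripper_width: 55.6
gripper_force: 20.0
```

>>> {"fn": "send_rows", "kwargs": {
  "steps": [
    [[-0.2,0.2,0,0,0.5],[-0.2,0.2,0,0,0.5],[-0.25,0.05,0,0,0.5],[-0.15,0,0,0,0.5],[0,0,0,0,0.5]]
  ]
}}

```text
time_s: 32.18
ee_pos: [600.6, 168.5, 81.2]
ee_rot: [-179.9, 0.0, 106.5]
force: [0.1, 1.0, -1.7]
gripper_width: 55.7
gripper_force: 20.0
```

```bash
python3 - <<'E'
from h import *
s=env.state(); p=s["ee_pos"]; print(toC(p),p[2],s["force"])
f=grab("wrist"); C=cloud(f); q=toC(C); z=C[...,2]; t=f["pixels"].sum(-1)
m=(f["depth"]>0)&(abs(z-148)<5)&(abs(q[...,0]+32)<24)&(abs(q[...,1]-109)<30); print(m.sum(),rect(q[m],0),np.median(z[m]))
m=(f["depth"]>0)&(abs(z-140)<3)&(abs(q[...,0]+32)<24)&(q[...,1]<84)&(q[...,1]>0); print("others",m.sum(),m.sum()>30 and np.percentile(q[m],[1,99],axis=0))
E
```

```text
[-34.81307575 108.41296853] 81.22005165147553 [ 0.05879277  0.95120145 -1.70332584]
4627 [-32.  108.7  48.   36.2   0. ] 148.97941356114737
others 923 [[-55.50402339  75.67525242]
 [ -8.57185879  80.83979655]]
```

>>> {"fn": "send_rows", "kwargs": {
  "steps": [
    [[0,0.06,0.1,0,0.5],[0,0.04,0.08,0,0.5],[-0.05,0,0.03,0,0.5],[-0.07,0,0,0,0.5],[-0.07,0,0,0,0.5]]
  ]
}}

```text
time_s: 32.65
ee_pos: [606.1, 164.3, 73.0]
ee_rot: [-180.0, -0.0, 106.6]
force: [0.8, 0.2, -1.4]
gripper_width: 56.1
gripper_force: 20.0
```

>>> {"fn": "send_rows", "kwargs": {
  "steps": [
    [[-0.07,0,0,0,0.5],[-0.05,0,0,0,0.5],[0,0,0,0,0.5]]
  ]
}}

```text
time_s: 32.9
ee_pos: [607.8, 159.3, 73.4]
ee_rot: [180.0, -0.0, 106.6]
force: [0.1, -0.8, -1.5]
gripper_width: 56.0
gripper_force: 20.0
```

```bash
python3 - <<'E'
from h import *
s=env.state(); p=s["ee_pos"]; print(toC(p),p[2],s["force"])
f=grab("wrist"); C=cloud(f); q=toC(C); z=C[...,2]
m=(f["depth"]>0)&(abs(z-141)<6)&(abs(q[...,0]+32)<24)&(q[...,1]>40)&(q[...,1]<130); r=f["pixels"].astype(int)
R=(r[...,0]>1.3*r[...,1]+15)
print("dark",rect(q[m&~R],0),np.median(z[m&~R]),np.percentile(q[m&~R][:,1],[2,98])); print("red", np.percentile(q[m&R],[2,98],axis=0))
E
```

```text
[-30.53094195  97.53748955] 73.42165699918988 [ 0.07930192 -0.83743103 -1.49146808]
dark [-32.   97.8  48.   36.3  -0.1] 141.19963047388524 [ 80.73447161 115.45548066]
red [[-54.99864577  70.26233398]
 [ -8.87252129  78.550183  ]]
```

>>> {"fn": "send_rows", "kwargs": {
  "steps": [
    [[-0.05,0,0,0,0.5],[0,0,0.04,0,0.5],[0,0,0,0,0.5]]
  ]
}}

```text
time_s: 33.2
ee_pos: [608.1, 157.7, 71.4]
ee_rot: [-180.0, 0.0, 106.6]
force: [0.0, 1.1, -1.7]
gripper_width: 56.3
gripper_force: 20.0
```

>>> {"fn": "send_rows", "kwargs": {
  "steps": [
    [[0,0,0.03,0,0.5],[0,0,0,0,0.5]]
  ]
}}

```text
time_s: 33.37
ee_pos: [608.3, 157.8, 71.1]
ee_rot: [180.0, 0.0, 106.6]
force: [-1.4, -0.6, 3.6]
gripper_width: 55.9
gripper_force: 20.0
```

>>> {"fn": "send_rows", "kwargs": {
  "steps": [
    [[0,0,0.02,0,0.5],[0,0,0,0,0.5]]
  ]
}}

```text
time_s: 33.53
ee_pos: [608.3, 157.8, 71.0]
ee_rot: [180.0, 0.0, 106.6]
force: [-1.3, -0.4, 7.1]
gripper_width: 55.8
gripper_force: 20.0
```

>>> {"fn": "send_rows", "kwargs": {
  "steps": [
    [[0,0,0,0,0.7],[0,0,0,0,0.75],[0,0,0,0,0.75],[0,0,-0.4,0,0.75],[0,0,-0.8,0,0.75]]
  ]
}}

```text
time_s: 33.95
ee_pos: [605.1, 157.1, 113.6]
ee_rot: [-179.4, -0.0, 106.6]
force: [0.1, -0.2, 0.2]
gripper_width: 68.4
gripper_force: 0.0
```

>>> {"fn": "send_rows", "kwargs": {
  "steps": [
    [[0,0,-0.8,0,0.75],[0,0,-0.8,0,0.75],[0,0,-0.8,0,0.75],[-0.5,-0.8,0,0,0.75],[-0.5,-0.8,0,0,0.75]]
  ]
}}

```text
time_s: 34.37
ee_pos: [560.0, 101.7, 215.5]
ee_rot: [179.7, 0.0, 106.7]
force: [-0.1, -0.7, 0.3]
gripper_width: 68.5
gripper_force: 0.0
```

>>> {"fn": "send_rows", "kwargs": {
  "steps": [
    [[-0.5,-0.8,0,0,0.75],[-0.5,-0.8,0,0,0.75],[-0.5,-0.8,0,0,0.75],[-0.5,-0.8,0,0,0.75],[0,0,0,0,0.75]]
  ]
}}

```text
time_s: 34.78
ee_pos: [453.8, -15.5, 213.6]
ee_rot: [-179.8, 0.1, 106.4]
force: [0.1, 0.5, -0.1]
gripper_width: 68.4
gripper_force: 0.0
```

```bash
python3 - <<'E'
from h import *
f=grab("top"); C=cloud(f);q=toC(C);z=C[...,2];r=f["pixels"].astype(int);ok=f["depth"]>0
m=ok&(abs(z-140)<4)&(q[...,0]>-80)&(q[...,0]<20)&(q[...,1]>-10)&(q[...,1]<130)
print("row",m.sum(),rect(q[m],0))
R=r[...,0]>1.35*r[...,1]+10; D=r.sum(-1)<200
for n,k in (("red",m&R),("lightish",m&~R&~D)):
    k=cv2.morphologyEx(k.astype(np.uint8),cv2.MORPH_OPEN,np.ones((3,3)))>0; print(n,k.sum(),rect(q[k],0))
cheeks(f,-2)
save(f,"t9.png",(140,120,290,230),5)
w=grab("wrist"); Cw=cloud(w); print(env.state()["ee_pos"])
E
```

```text
row 845 [-30.6  57.9 110.   58.3 -88.4]
red 420 [-30.3  76.5  70.3  57.4 -89.5]
lightish 228 [-30.9  21.3  55.6  35.2  -0.9]
74 513 (array([-47.4, 240.5,  98.1,  90.6,  90. ]), [[-91.5, 213.7], [-2.4, 263.7]])
65 26 (array([-47.5, 234.1,  90.2,  65.6,   0.6]), [[-92.5, 204.6], [-2.0, 265.7]])
56 28 (array([-63.8, 241.4, 122.7,  84.7,  -0.6]), [[-123.1, 199.8], [-2.0, 280.8]])
[458.07175241 -12.6421524  213.96452309]
```

View pics/t9.png

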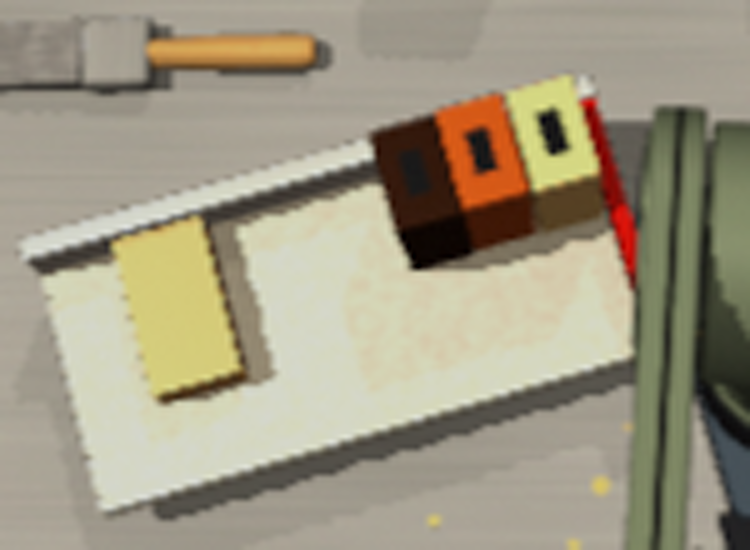

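The top crop shows the dark (410,190), red (485,165) and pale (550,130) blanks in a snug row, square to the fence and stop, and the stack at (180,310) as one flush rectangle. The row spans 110 mm against an ideal 108, and x is -30.6. Handing in.

```bash
python3 -c "
from h import *
print(env.state()['qvel'].round(1)); print(env.job_done())"
```

```text
[ 1.9  1.7 -2.   0.3 -0.3  0.1]
the job is handed in; nothing more can be done
None
```

I handed in the job at about 35 s; the judge returned no verdict. By the last camera check, the pale, reddish and dark blanks stand snug and square by the fence and stop, and the three cheeks are stacked flush to the fence; the reject and the other bystanders were never deliberately touched, though I took no closing measurement of them.

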